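Snap the stone-carving tools back into their clip rack

ROBOT

A 7-joint arm with a two-finger parallel gripper is mounted at the origin on the work surface. World frame = base frame: x ahead of the robot, y to its left, z up, the work surface at z = 0. Lengths are in m, angles in rad, forces in N, time in s.
With the tool pointing down it reaches from about 0.425 to 0.925 m from the base axis. Payload 6.8 kg.
Tool frame: the origin (TCP) lies at the very end of the fingers, on their centre line; the grasp point (between the pads) lies 19 mm behind it (tcp_to_grasp is the distance from the TCP to the grasp point, in m); z points along the fingers, y is the direction in which the jaws open and shut (so a half turn about z gives the same grasp; the last joint's range is limited). The gripper opens to 85 mm and grips with 20 to 120 N. Pads are 22 mm wide; open, the fingers measure 114 mm over their backs; the gripper's body (76 mm by 85 mm) begins 54 mm behind the grasp point. The pads swing forward as they close: fully open they stand 13 mm farther back than shut.
Start: joints at [-1.215, 0.477, 0.022, 1.555, -0.011, 1.109, -0.083], TCP at [0.302, 0.604, 0.231] pointing down, gripper open.
Joint ranges: [-2.96, 2.96], [-0.34, 2.1], [-1.41, 1.46], [0.24, 2.44], [-1.37, 4.51], [0.17, 1.92], [-2.96, 2.96]. Speed limits (rad/s): [2.39, 2.39, 3.14, 3.14, 3.14, 3.14, 3.14].

INTERFACE

Orientations are given as a unit quaternion [w, x, y, z].
In Python, from station import * gives the robot as it stands.
- The arm moves only by the tool apply_moves, never from a script. Its argument "increments" is one flat list of numbers, 5 for each row, row after row: the finger opening in mm, from 0 to 85.4, then the shift along the tool's x, y, z in mm, then the turn about the tool's z in degrees. In form: [claw, tx, ty, tz, roll, claw, tx, ty, tz, roll, ...]. A call has 1 to 12 rows; each row shifts and turns the pose as measured when the row begins, along the tool's axes as they then stand; what a row does not reach is not made up. A row lasts 1/8 s, in which the tool goes at most 62.5 mm and 10.7 degrees, less where a joint would pass 70% of its speed; a pose out of reach is approached as far as the arm can. A call with a gripper value outside its range is refused whole. The fingers move at their own pace and stop on an object; "squeeze" is the grip in N (left out, the last holds). Time passes only in rows, so rows that do not move let the fingers close. It gives the time, the measured TCP pose, the force and the opening at its end, in the units of the state.
- get_obs(): the state, without advancing time (a new reading comes with each control period).
- read_camera(name): name is "scene" or "side" or "wrist"; returns (picture, depth): 400x640x3 uint8, blue, green, red; 400x640 float32, m along the optical axis (not along the pixel's ray), 0 where there is no reading.
- get_calibration(name): a dict with "mtx" (3x3 intrinsics, pixels), "camera_from_world" (4x4, takes a point from world to camera coordinates); the wrist camera has in their place "T_tool_cam" (4x4, takes a point from camera to tool coordinates, whose origin is the TCP and whose axes are the flange's). Camera axes: x right, y down, z forward; pixel columns grow to the right and rows downward; lengths in m; the calibration is good to about 2 mm. A picture is of the moment at which its call begins: read the wrist's pose just before it. get_calibration takes no time and is no camera call.
- hand_in(): hands the job in, once; it reports no verdict.
Trained networks look in the newest picture that a camera, given by its name, has taken for a name from the list of things; names that differ only in an ending like _2 or _b are one class to them, and where a whole thing is asked for, a point or a joint stands for the part that bears it (a point fixed in the world has none). Each returns a list of dicts, best first, with "p" (0 to 1); they miss things now and then, are a little off and sometimes report something else, mostly with a low value. They report only what shows in the picture. A call takes as long as a camera call. They do not tell look-alikes from the thing itself.
- outline_of(camera, thing): "pixels" (400x640 bool, what is visible of it) and "extent" ([centre column, centre row, width, height] in pixels, round what is visible of it).
The state is a dict: "t": time; "q": joint angles; "joint_vel": joint speeds; "joint_torque": joint torques, N m; "eef_pos": TCP position; "tool_rot": TCP orientation; "contact_force": force on the tool from outside, world axes, zero at the start; "torque": the same for the moment, N m; "gripper_width": opening from 0.0 (shut) to 1.0 (fully open).
Only numpy, scipy, OpenCV 4.12 (cv2) and the standard library are available. Lean on these libraries where they do the work, as an engineer would, in place of code of your own. Each camera call takes 0.05 s, during which the arm holds its last target.

TASK

Put the three steel tools lying on the bench back on the sloping rack: press each one sideways into the pair of spring clips that fits its shank until it snaps fully home in both clips, with the cutting end pointing up the slope and the shank centred between its clips. Leave the bottle, the stone, the brush and the mallet where they are.

Things in the scene. Friction and masses are not known exactly. Their poses are not given: they have to be found in the camera images.
- pitcher_mid (a point): Loose steel pitching chisel: flat cutting blade 36 x 10 mm (30 mm long), 0.3 to 0.6 kg; round shank 24 mm in diameter, 116 mm long; square head 24 mm wide, 20 mm long. Point: on the axis, mid-shank, near the centre of mass (12 mm over the bench as it lies). x axis: along the shank to the cutting end, which ends 88 mm away; the head ends 78 mm the other way. May be rolled about x.
- pitcher_tip (a point): Outermost point of the cutting (working) end of the 24 mm tool, on its axis, 88 mm from its mid point.
- seat_pitcher (a point): Seat of the 24 mm tool, in the widest pair of clips: its mid point lies here when home. x: up the slope, along the clipped tool; y: along the rails; z: out of the clips, square to the slope (press in along -z). Clip floor 12 mm under the axis; flared jaw tips 19 mm above it and 24 mm to either side.
- point_mid (a point): Loose steel point chisel: cutting end a cone 30 mm long, 0.2 to 0.4 kg; round shank 18 mm in diameter, 116 mm long; square head 18 mm wide, 20 mm long. Point: on the axis, mid-shank, near the centre of mass (9 mm over the bench as it lies). x axis: along the shank to the cutting end, which ends 88 mm away; the head ends 78 mm the other way. May be rolled about x.
- point_tip (a point): Outermost point of the cutting (working) end of the 18 mm tool, on its axis, 88 mm from its mid point.
- seat_point (a point): Seat of the 18 mm tool, in the middle pair of clips: its mid point lies here when home. x: up the slope, along the clipped tool; y: along the rails; z: out of the clips, square to the slope (press in along -z). Clip floor 9 mm under the axis; flared jaw tips 17 mm above it and 21 mm to either side.
- drift_mid (a point): Loose steel drift punch: working end a thin round nose 7.6 mm in diameter, 30 mm long, 0.1 to 0.2 kg; round shank 12 mm in diameter, 116 mm long; square head 12 mm wide, 20 mm long. Point: on the axis, mid-shank, near the centre of mass (6 mm over the bench as it lies). x axis: along the shank to the cutting end, which ends 88 mm away; the head ends 78 mm the other way. May be rolled about x.
- drift_tip (a point): Outermost point of the cutting (working) end of the 12 mm tool, on its axis, 88 mm from its mid point.
- seat_drift (a point): Seat of the 12 mm tool, in the narrowest pair of clips: its mid point lies here when home. x: up the slope, along the clipped tool; y: along the rails; z: out of the clips, square to the slope (press in along -z). Clip floor 6 mm under the axis; flared jaw tips 15 mm above it and 19 mm to either side.
- rack: Fixed tool rack, 200 x 235 mm base board 12 mm thick; origin: centre of its underside. Two steel rails across it (along y), 80 mm apart, carry three pairs of clips side by side, 75 mm apart, in varying order. The tools' plane slopes 15 degrees, low edge towards the robot (-x), seats 80 mm above the bench. x and y as the board's sides.
- rack_mid (a point): Centre of the rack's middle pair of clips, half-way between its two clips. In every pair the clips sit 40 mm up and down the slope from the seat, each 14 mm long, with nothing for 30 mm under the seated shank between them, so fingers fit there. Each has two sprung steel jaws that part as the shank is pushed in and snap shut over it: about 6 to 12 N for the pair.
- oil: Amber glass bottle, 60 mm in diameter, 200 mm high, standing; bystander. Origin: centre of its underside.
- stone: Offcut of pale limestone, 90 x 120 x 55 mm; bystander. Origin: centre of its underside.
- brush: Wooden-handled brush, 190 mm long, lying flat, under 40 mm high; bystander. x runs along it.
- mallet: Round wooden carver's mallet standing on its head, 84 mm in diameter, 195 mm high; bystander. Origin: centre of its underside.
Things that resemble listed ones, but are neither listed nor needed, are in the scene too. What is shaped like the part that bears drift_mid but green or red is not meant.

How it is judged:
By the outcome, as a careful person would: the job done as asked, in the order asked, and still so for the second after the job is handed in, with the robot touching nothing.
It also fails if it takes over 72 s, if anything falls off the work surface, if the arm or the gripper's body presses on something with over 40 N, if the wrist force passes 120 N, or if a joint passes its speed limit or range.

## Working session

There is one attempt and no reset: what is moved stays moved. The work goes in short steps, Python scripts to look and compute and a tool call to move; the robot and the scene stay as the last step left them, time stands still between calls to the robot, and variables do not carry over. Pictures are saved under pics/ and viewed, and the job is handed in when it is done.

Besides the shell and the picture viewer there is one more tool, called after "Call:" by a JSON object that holds its "method" and its "body". apply_moves: Moves the arm, as the interface text tells. Its arguments: {"type":"object","properties":{"increments":{"type":"array"},"squeeze":{"type":"number"}},"required":["increments"]}

```bash
ls; mkdir -p pics; python3 - <<'E'
from station import *
import cv2,numpy as np
o=get_obs(); print(o)
for c in ("scene","side"):
    im,d=read_camera(c); cv2.imwrite(f"pics/{c}0.png",im); np.save(f"pics/{c}0.npy",d)
    k=get_calibration(c); print(c,k)
print(get_calibration("wrist"))
im,d=read_camera("wrist"); cv2.imwrite("pics/wrist0.png",im)
E
```

```text
pics
{'t': 0.0, 'q': array([-1.21511546,  0.47783417,  0.02234645,  1.55648222, -0.01150654,
        1.10931077, -0.08310373]), 'joint_vel': array([-0.00152183, -0.00086918, -0.00074187,  0.00059684, -0.00111672,
        0.0002128 , -0.00079526]), 'joint_torque': array([-2.05038609e-04, -5.96439779e+01,  1.60787389e+00, -2.81205457e+01,
        1.24592695e-02,  9.08956106e-03,  2.57656740e-05]), 'eef_pos': array([0.30169192, 0.60313958, 0.23029002]), 'tool_rot': array([-1.49950237e-04,  2.29813436e-01,  9.73234235e-01, -9.41257763e-04]), 'contact_force': array([ 0.29767219, -0.74807136,  0.12513137]), 'torque': array([ 9.92987741e-06, -1.78401732e-02, -4.74923738e-02]), 'gripper_width': 1.0005378013112862}
scene {'mtx': array([[480.48454412,   0.        , 321.8534849 ],
       [  0.        , 480.48454412, 203.51513673],
       [  0.        ,   0.        ,   1.        ]]), 'camera_from_world': array([[-0.80267474,  0.59619732,  0.01618683,  0.45462229],
       [ 0.45489792,  0.62954123, -0.62987755, -0.15802355],
       [-0.38572158, -0.49822344, -0.77652577,  1.48790517],
       [ 0.
[... 305 characters left out ...]
    [-0.123972  , -0.49098455, -0.86230222,  0.12268648],
       [ 0.18497614,  0.84233845, -0.50621118,  1.12188682],
       [ 0.        ,  0.        ,  0.        ,  1.        ]])}
{'mtx': array([[307.32817605,   0.        , 318.51677326],
       [  0.        , 307.32817605, 199.8035977 ],
       [  0.        ,   0.        ,   1.        ]]), 'T_tool_cam': array([[-1.52212700e-04, -9.57910104e-01, -2.87068303e-01,
         7.33456227e-02],
       [ 9.99999759e-01, -3.40439466e-04,  6.05771306e-04,
         1.43000807e-05],
       [-6.78003834e-04, -2.87068141e-01,  9.57909924e-01,
        -1.43117253e-01],
       [ 0.00000000e+00,  0.00000000e+00,  0.00000000e+00,
         1.00000000e+00]])}
```

View pics/scene0.png

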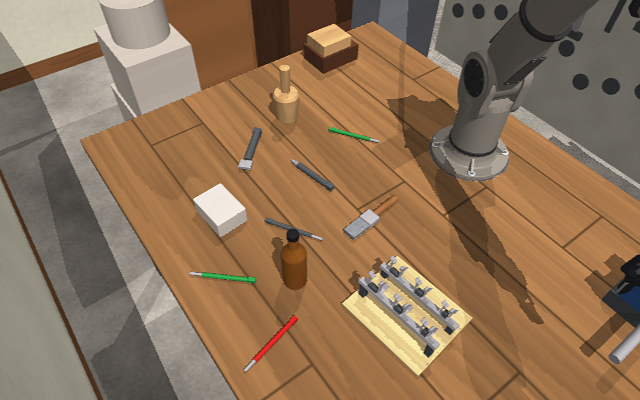

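View pics/side0.png

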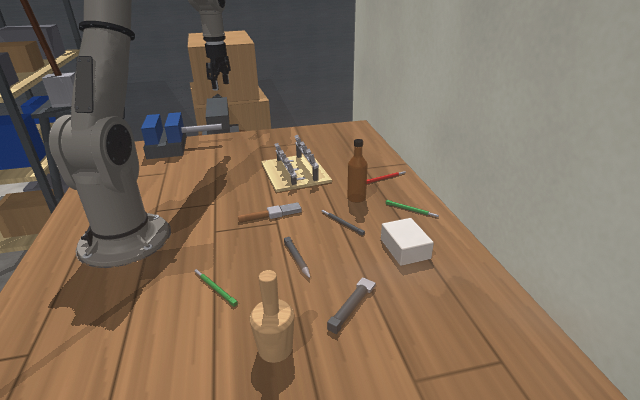

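View pics/wrist0.png

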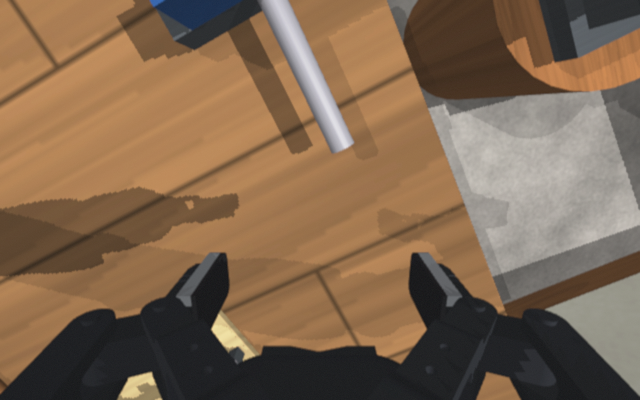

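The loose steel tools are the pitcher (250,148), the point (313,175) and the drift (293,229). Look-alikes to ignore are green at (353,134) and (222,277) and red at (270,343). The rack is at (408,315). Next I measure.

```bash
cat > h.py <<'E'
from station import *
import cv2,numpy as np
def cloud(cam,pix,d):
    k=get_calibration(cam); K=k["mtx"]; T=np.linalg.inv(k["camera_from_world"])
    v,u=np.nonzero(pix&(d>0)); z=d[v,u]
    p=np.c_[(u-K[0,2])/K[0,0]*z,(v-K[1,2])/K[1,1]*z,z]
    return p@T[:3,:3].T+T[:3,3]
def proj(cam,P):
    k=get_calibration(cam); K=k["mtx"]; T=k["camera_from_world"]
    c=np.atleast_2d(P)@T[:3,:3].T+T[:3,3]; c=c@K.T
    return c[:,:2]/c[:,2:]
E
python3 - <<'E'
from h import *
np.set_printoptions(precision=4,suppress=True)
for cam in ("scene","side"):
    im,d=read_camera(cam)
    for th in ("pitcher_mid","point_mid","drift_mid","rack","oil","stone","brush","mallet"):
        for r in outline_of(cam,th)[:4]:
            if r["p"]<.2: continue
            P=cloud(cam,r["pixels"],d); 
            m=np.median(P,0); c=np.cov((P-m)[:,:2].T); w,V=np.linalg.eigh(c); ax=V[:,1]
            s=(P-m)[:,:2]@ax
            a,b=np.percentile(s,[0.5,99.5]); mid=m[:2]+ax*(a+b)/2
            print(cam,th,round(r["p"],2),np.round(r["extent"]),"mid",mid,"len",b-a,"ang",np.degrees(np.arctan2(ax[1],ax[0])),"z",np.percentile(P[:,2],[5,50,98]), im[r["pixels"]].mean(0))
E
```

```text
scene pitcher_mid 0.62 [251. 148.  21.  36.] mid [ 0.5434 -0.3919] len 0.1645916536607549 ang -136.74388720946993 z [0.0134 0.0217 0.0282] [114.9392 113.6381 114.1713]
scene point_mid 0.74 [311. 174.  40.  31.] mid [ 0.4564 -0.2004] len 0.15831567531643534 ang 100.86702297818299 z [0.0038 0.0163 0.0223] [86.4154 87.1938 87.9508]
scene drift_mid 0.77 [354. 136.  54.  15.] mid [ 0.2464 -0.2621] len 0.1586703665914675 ang 124.67864623379633 z [-0.0004  0.0101  0.0167] [ 75.5345 135.4483  77.3621]
scene drift_mid 0.76 [270. 342.  56.  59.] mid [0.827  0.1584] len 0.1644132906899929 ang -167.17796622544 z [0.0033 0.011  0.0154] [ 53.3595  58.2177 197.6354]
scene drift_mid 0.67 [294. 229.  53.  20.] mid [ 0.6111 -0.0716] len 0.1538395344976039 ang 119.06486265197698 z [0.0048 0.0116 0.0184] [98.4463 96.1582 93.8757]
scene drift_mid 0.51 [223. 279.  63.  12.] mid [ 0.8313 -0.0525] len 0.1563885044330846 ang 136.7574574638969 z [0.0059 0.0112 0.0156] [ 81.1815 159.0888  59.5714]
scene rack 0.89 [408. 319. 130. 121.] mid [0.5639 0.2906] len 0.24139198242933135 ang 102.33756712053774 z [0.0091
[... 1918 characters left out ...]
66422968466 z [0.0058 0.0139 0.0717] [119.2093 152.2645 169.286 ]
side oil 0.93 [356. 170.  18.  61.] mid [0.699  0.0857] len 0.12678819242100284 ang 73.44413631181968 z [0.0084 0.0934 0.2002] [41.7406 64.9265 94.7242]
side stone 0.79 [408. 242.  56.  50.] mid [ 0.7225 -0.2333] len 0.12871682488223782 ang 105.06647582861494 z [0.0088 0.0538 0.0578] [169.0481 175.4885 183.7295]
side brush 0.56 [270. 211.  64.  18.] mid [0.4088 0.0101] len 0.18818716294451762 ang -174.50303601288115 z [0.0071 0.0179 0.0226] [108.5748 115.7476 130.2796]
side mallet 0.57 [272. 317.  45. 100.] mid [ 0.3572 -0.3737] len 0.26024547627179867 ang 93.00559531774135 z [0.0111 0.0994 0.1932] [ 87.6414 120.2027 150.8774]
```

```bash
python3 - <<'E'
import cv2
im=cv2.imread("pics/scene0.png")
cv2.imwrite("pics/c1.png",cv2.resize(im[110:250,200:350],None,fx=4,fy=4,interpolation=cv2.INTER_CUBIC))
cv2.imwrite("pics/c2.png",cv2.resize(im[245:385,335:480],None,fx=4,fy=4,interpolation=cv2.INTER_CUBIC))
E
```

```text
(no output)
```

View pics/c1.png

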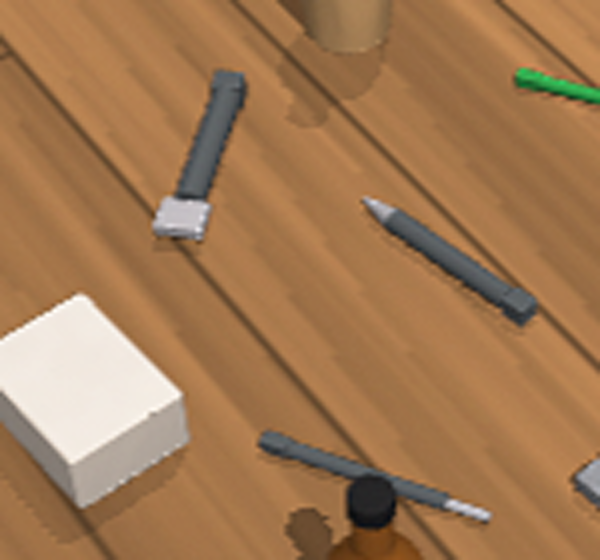

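View pics/c2.png

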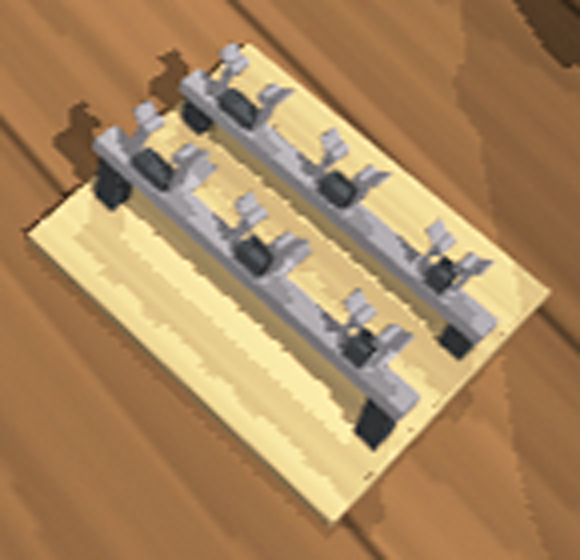

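```bash
cat >> h.py <<'E'
from scipy.spatial.transform import Rotation as Ro
def pose():
    o=get_obs(); q=o["tool_rot"]; R=Ro.from_quat([q[1],q[2],q[3],q[0]]).as_matrix()
    return o,R,np.array(o["eef_pos"])
def st():
    o,R,p=pose()
    print("t %.2f p %s phi %.2f tilt %.2f w %.3f F %s q1,q7 %s"%(o["t"],np.round(p,4),np.degrees(np.arctan2(R[1,0],R[0,0])),np.degrees(np.arccos(-R[2,2])),o["gripper_width"]*85,np.round(o["contact_force"],1),np.round(o["q"][[0,6]],2)))
def rows(P,phi,claw,n,p0=None,phi0=None):
    """print n rows to reach P (m), phi deg; returns"""
    o,R,p=pose()
    p=p if p0 is None else np.array(p0)
    f=np.degrees(np.arctan2(R[1,0],R[0,0])) if phi0 is None else phi0
    df=phi-f
    out=[]
    for i in range(n):
        a=np.radians(f+df*i/n); d=(np.array(P)-p)/n*1000
        tx=d[0]*np.cos(a)+d[1]*np.sin(a); ty=d[0]*np.sin(a)-d[1]*np.cos(a)
        out+= [claw,round(tx,1),round(ty,1),round(-d[2],1),round(-df/n,2)]
    print("len",np.linalg.norm(np.array(P)-p)*1000,"dphi",df); print(out)
E
python3 - <<'E'
from h import *
st(); rows([.50,.28,.26],192,85,9)
E
```

```text
t 1.05 p [0.302  0.6037 0.2313] phi 153.42 tilt 0.00 w 85.330 F [ 0.7 -0.2 -0. ] q1,q7 [-1.22 -0.08]
len 380.5554050697993 dphi 38.57528992528316
[85, np.float64(-35.8), np.float64(-22.3), np.float64(-3.2), np.float64(-4.29), 85, np.float64(-34.0), np.float64(-24.9), np.float64(-3.2), np.float64(-4.29), 85, np.float64(-32.0), np.float64(-27.4), np.float64(-3.2), np.float64(-4.29), 85, np.float64(-29.9), np.float64(-29.7), np.float64(-3.2), np.float64(-4.29), 85, np.float64(-27.6), np.float64(-31.9), np.float64(-3.2), np.float64(-4.29), 85, np.float64(-25.1), np.float64(-33.8), np.float64(-3.2), np.float64(-4.29), 85, np.float64(-22.5), np.float64(-35.6), np.float64(-3.2), np.float64(-4.29), 85, np.float64(-19.8), np.float64(-37.2), np.float64(-3.2), np.float64(-4.29), 85, np.float64(-17.0), np.float64(-38.6), np.float64(-3.2), np.float64(-4.29)]
```

Call:
{"method": "apply_moves", "body": {"increments": [85,-36,-22,-3,-4.3,85,-34,-25,-3,-4.3,85,-32,-27,-3,-4.3,85,-30,-30,-3,-4.3,85,-28,-32,-3,-4.3,85,-25,-34,-3,-4.3,85,-22,-36,-3,-4.3,85,-20,-37,-3,-4.3,85,-17,-39,-3,-4.3,85,0,0,0,0]}}

```text
t: 2.3
eef_pos: [0.5103, 0.272, 0.2593]
tool_rot: [0.001, -0.117, 0.993, 0.001]
contact_force: [-1.6, -0.0, -0.5]
gripper_width: 0.993
```

```bash
sed -i 's/round(tx,1),round(ty,1),round(-d\[2\],1),round(-df\/n,2)/*[float(round(v,1)) for v in (tx,ty,-d[2],-df\/n)]/' h.py
cat >> h.py <<'E'
def wcloud(d,R,p,pix=None):
    k=get_calibration("wrist"); K=k["mtx"]; T=k["T_tool_cam"]
    v,u=np.nonzero((d>0) if pix is None else (pix&(d>0))); z=d[v,u]
    c=np.c_[(u-K[0,2])/K[0,0]*z,(v-K[1,2])/K[1,1]*z,z]@T[:3,:3].T+T[:3,3]
    return c@R.T+p,u,v
E
python3 - <<'E'
from h import *
st(); o,R,p=pose()
im,d=read_camera("wrist"); cv2.imwrite("pics/w1.png",im); np.savez("pics/w1.npz",im=im,d=d,R=R,p=p)
E
```

```text
t 2.30 p [0.5103 0.272  0.2593] phi -166.52 tilt 0.15 w 84.426 F [-1.6 -0.  -0.5] q1,q7 [-0.61  1.21]
```

View pics/w1.png

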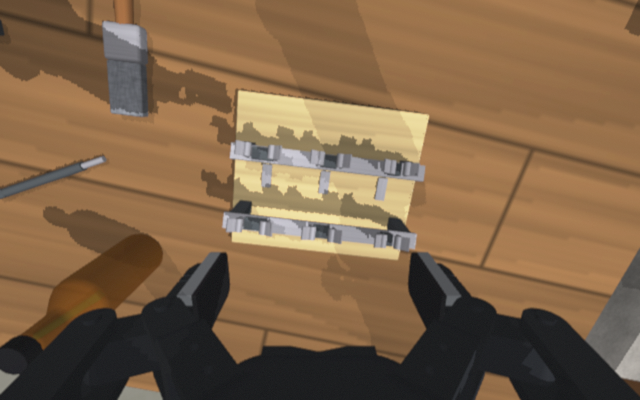

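```bash
python3 - <<'E'
from h import *
z=np.load("pics/w1.npz"); im=z["im"]
cv2.imwrite("pics/w1c.png",cv2.resize(im[80:270,215:440],None,fx=3.5,fy=3.1,interpolation=cv2.INTER_CUBIC))
P,u,v=wcloud(z["d"],z["R"],z["p"])
# height map top view
m=(abs(P[:,0]-.56)<.16)&(abs(P[:,1]-.29)<.16)&(P[:,2]<.13)
P=P[m]
# rack yellow board
H=np.zeros((640,640,3),np.uint8); cnt=0
for q in P[np.argsort(P[:,2])]:
    c=int((q[1]-.13)*2000); r=int((q[0]-.40)*2000)
    if 0<=r<640 and 0<=c<640:
        h=int(np.clip(q[2]/.11*255,0,255)); cv2.circle(H,(c,r),2,(h,255-h,128 if q[2]>.04 else 0),-1)
H=cv2.resize(H,(600,600)); cv2.imwrite("pics/hm.png",H)
E
```

```text
(no output)
```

View pics/w1c.png

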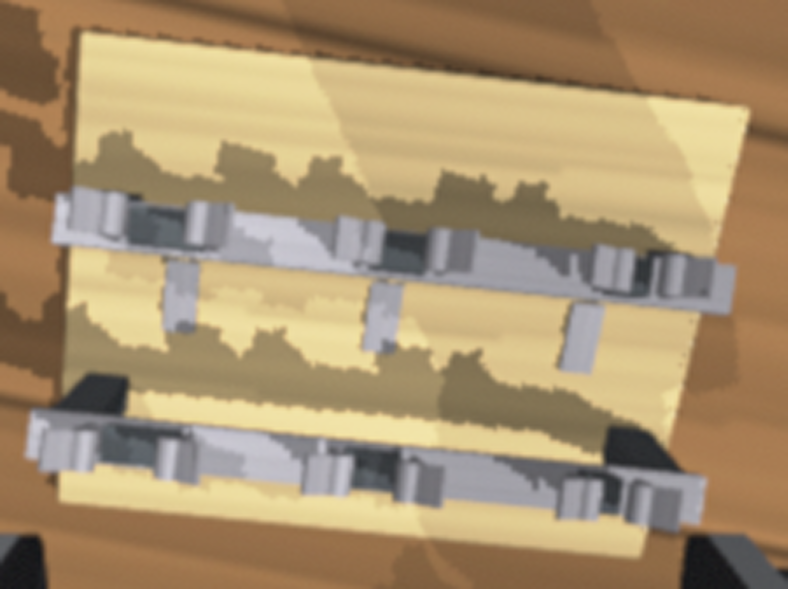

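View pics/hm.png

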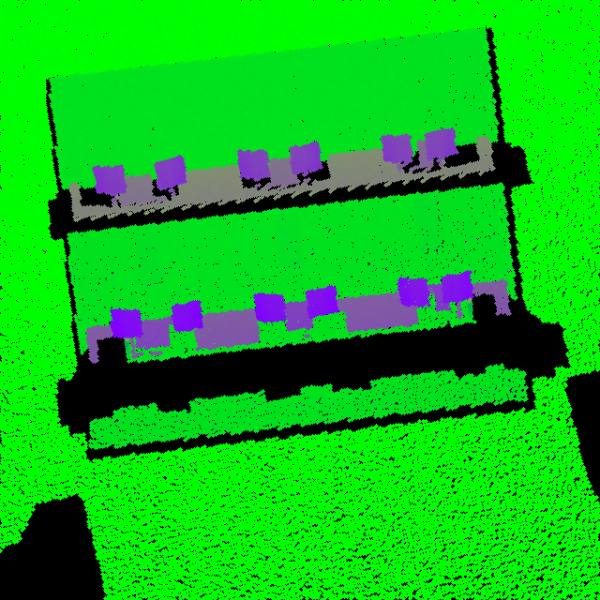

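```bash
cat > rk.py <<'E'
from h import *
from scipy.ndimage import label
from scipy.spatial import cKDTree
np.set_printoptions(precision=4,suppress=True)
z=np.load("pics/w1.npz"); P,u,v=wcloud(z["d"],z["R"],z["p"])
bd=P[(abs(P[:,0]-.56)<.16)&(abs(P[:,1]-.29)<.18)&(P[:,2]<.017)&(P[:,2]>.0085)]
rect=cv2.minAreaRect((bd[:,:2]*1000).astype(np.float32)); print("board",rect,np.median(bd[:,2]))
ben=P[(P[:,2]<.006)]; print("bench z",np.median(ben[:,2]))
yaw=np.radians(8.0)
for it in range(1):
    pass
m=(abs(P[:,0]-.56)<.13)&(abs(P[:,1]-.29)<.16)&(P[:,2]>.05)&(P[:,2]<.13)
Q=P[m]
import sys
from scipy.optimize import minimize
# tips: height above rail plane fit
A=np.c_[Q[:,:2],np.ones(len(Q))]
w=np.ones(len(Q))>0
# robust lower surface (rails)
from numpy.linalg import lstsq
for i in range(15):
    c=lstsq(A[w],Q[w,2],rcond=None)[0]; r=Q[:,2]-A@c; w=r<.004
print("rail plane",c,"slope deg",np.degrees(np.arctan(np.hypot(*c[:2]))),"dir",np.degrees(np.arctan2(c[1],c[0])))
tip=Q[r>.017]; 
tr=cKDTree(tip); lab=-np.ones(len(tip),int);k=0
for i in range(len(tip)):
    if lab[i]<0:
        stack=[i];lab[i]=k
        while stack:
            j=stack.pop()
            for n in tr.query_ball_point(tip[j],.005):
                if lab[n]<0: lab[n]=k;stack.append(n)
        k+=1
for j in range(k):
    C=tip[lab==j]
    if len(C)<15: continue
    print(len(C),C.mean(0),C.min(0),C.max(0))
np.save("pics/tip.npy",tip);np.save("pics/lab.npy",lab)
E
python3 rk.py
```

```text
board ((527.8002319335938, 284.10186767578125), (200.22079467773438, 235.4676971435547), 6.542872428894043) 0.012466905382660834
bench z 0.00042191521599482806
rail plane [ 0.2516  0.03   -0.082 ] slope deg 14.218730446398638 dir 6.788260753348212
227 [0.496  0.1886 0.0844] [0.4889 0.1802 0.0777] [0.504  0.1965 0.0894]
193 [0.4921 0.2211 0.0846] [0.4839 0.2132 0.0799] [0.501  0.2287 0.0896]
195 [0.4877 0.2653 0.0827] [0.4806 0.2575 0.0775] [0.4959 0.2735 0.0882]
209 [0.4845 0.2931 0.0827] [0.4762 0.2851 0.0764] [0.4934 0.3011 0.0894]
174 [0.4797 0.342  0.0808] [0.4723 0.3341 0.0694] [0.4895 0.3497 0.0863]
219 [0.4769 0.365  0.0808] [0.469  0.3571 0.0742] [0.4858 0.3736 0.0861]
227 [0.5725 0.1974 0.105 ] [0.5654 0.1896 0.0961] [0.5795 0.2054 0.1102]
188 [0.5687 0.2299 0.1051] [0.561  0.2223 0.0978] [0.5764 0.2373 0.1107]
197 [0.5641 0.274  0.1034] [0.5571 0.2662 0.0949] [0.5712 0.2819 0.1092]
206 [0.5608 0.3018 0.1033] [0.553  0.2939 0.0926] [0.5693 0.3099 0.1091]
171 [0.5556 0.3507 0.1015] [0.5488 0.3431 0.0851] [0.563  0.3586 0.1074]
218 [0.5532 0.3736 0.1013] [0.5453 0.3663 0.089 ] [0.5609 0.3817 0.1071]
```

```bash
python3 - <<'E'
from h import *
rows([.54,-.39,.21],44,85,16,phi0=193.48)
E
```

```text
len 666.8814639878573 dphi -149.48
[85, 7.8, -40.8, 3.1, 9.3, 85, 1.1, -41.6, 3.1, 9.3, 85, -5.7, -41.2, 3.1, 9.3, 85, -12.3, -39.7, 3.1, 9.3, 85, -18.6, -37.2, 3.1, 9.3, 85, -24.4, -33.7, 3.1, 9.3, 85, -29.5, -29.3, 3.1, 9.3, 85, -33.9, -24.1, 3.1, 9.3, 85, -37.3, -18.3, 3.1, 9.3, 85, -39.8, -12.0, 3.1, 9.3, 85, -41.2, -5.3, 3.1, 9.3, 85, -41.5, 1.4, 3.1, 9.3, 85, -40.8, 8.2, 3.1, 9.3, 85, -38.9, 14.7, 3.1, 9.3, 85, -36.0, 20.8, 3.1, 9.3, 85, -32.1, 26.3, 3.1, 9.3]
```

Call:
{"method": "apply_moves", "body": {"increments": [85,8,-41,3,9.3,85,1,-41.5,3,9.3,85,-5.5,-41,3,9.3,85,-12,-39.5,3,9.3,85,-18.5,-37,3,9.3,85,-24.5,-33.5,3,9.3,85,-29.5,-29.5,3,9.3,85,-34,-24,3,9.3,85,-37.5,-18.5,3,9.3,85,-40,-12,3,9.3]}}

```text
t: 3.6
eef_pos: [0.5241, -0.1312, 0.2255]
tool_rot: [-0.003, 0.649, 0.761, 0.006]
contact_force: [0.7, 0.1, 0.6]
gripper_width: 0.993
```

```bash
python3 - <<'E'
from h import *
st();rows([.54,-.39,.20],44,85,6)
E
```

```text
t 3.60 p [ 0.5241 -0.1312  0.2255] phi 99.13 tilt 0.72 w 84.444 F [0.7 0.1 0.6] q1,q7 [-0.25  0.46]
len 260.5551056498152 dphi -55.13459452047677
[85, -43.0, -4.2, 4.2, 9.2, 85, -43.1, 2.7, 4.2, 9.2, 85, -42.2, 9.5, 4.2, 9.2, 85, -40.1, 16.1, 4.2, 9.2, 85, -37.0, 22.3, 4.2, 9.2, 85, -33.0, 28.0, 4.2, 9.2]
```

Call:
{"method": "apply_moves", "body": {"increments": [85,-43,-4,4,9.2,85,-43,3,4,9.2,85,-42,9.5,4,9.2,85,-40,16,4,9.2,85,-37,22,4,9.2,85,-33,28,4,9.2,85,0,0,0,0]}}

```text
t: 4.47
eef_pos: [0.5444, -0.387, 0.1952]
tool_rot: [-0.007, 0.931, 0.364, 0.005]
contact_force: [-0.6, 0.7, -0.1]
gripper_width: 0.994
```

```bash
cat >> h.py <<'E'
def find(thing,name,near):
    o,R,p=pose(); im,d=read_camera("wrist"); cv2.imwrite(f"pics/{name}.png",im); np.savez(f"pics/{name}.npz",im=im,d=d,R=R,p=p)
    P,u,v=wcloud(d,R,p)
    m=(P[:,2]>.0035)&(P[:,2]<.045)&(np.hypot(P[:,0]-near[0],P[:,1]-near[1])<.11)
    # connected in image
    M=np.zeros(d.shape,np.uint8); M[v[m],u[m]]=1
    n,L,s,c=cv2.connectedComponentsWithStats(M)
    for j in np.argsort(-s[1:,4])[:3]+1:
        if s[j,4]<150: continue
        Q,_,_=wcloud(d,R,p,L==j)
        (cx,cy),(w,h),a=cv2.minAreaRect((Q[:,:2]*1000).astype(np.float32))
        a=a if w>h else a+90
        ax=np.array([np.cos(np.radians(a)),np.sin(np.radians(a))]); cen=np.array([cx,cy])/1000
        print("comp",s[j],"centre",np.round(cen,4),"size",round(w,1),round(h,1),"ang",round(a,2),"z95",round(np.percentile(Q[:,2],95),4))
        # width profile along axis
        sx=(Q[:,:2]-cen)@ax; sy=(Q[:,:2]-cen)@np.array([-ax[1],ax[0]])
        for lo in np.arange(-.09,.09,.01):
            k=(sx>=lo)&(sx<lo+.01)
            if k.sum()>3: print("  s%+.0f w %.1f mid %.1f ztop %.1f"%(lo*1000+5,np.ptp(sy[k])*1000,(sy[k].max()+sy[k].min())*500,Q[k,2].max()*1000))
E
python3 - <<'E'
from h import *
st(); find("pitcher_mid","w2",(.543,-.394))
E
```

```text
t 4.47 p [ 0.5444 -0.387   0.1952] phi 42.68 tilt 0.99 w 84.513 F [-0.6  0.7 -0.1] q1,q7 [0.06 0.06]
comp [ 304  106   36  154 3740] centre [ 0.542  -0.3924] size 165.7 35.8 ang 43.74 z95 0.0248
  s-85 w 22.6 mid -1.7 ztop 25.4
  s-75 w 23.8 mid -1.1 ztop 26.2
  s-65 w 22.8 mid -0.8 ztop 25.8
  s-55 w 22.7 mid -0.9 ztop 26.0
  s-45 w 22.5 mid -1.0 ztop 25.2
  s-35 w 23.6 mid -0.6 ztop 26.2
  s-25 w 23.4 mid -0.7 ztop 25.7
  s-15 w 23.2 mid -0.9 ztop 25.7
  s-5 w 24.0 mid -0.6 ztop 26.1
  s+5 w 22.7 mid -0.0 ztop 25.6
  s+15 w 22.6 mid -0.2 ztop 25.6
  s+25 w 22.3 mid -0.4 ztop 26.0
  s+35 w 23.2 mid 0.0 ztop 25.8
  s+45 w 23.1 mid -0.1 ztop 25.6
  s+55 w 35.1 mid -0.4 ztop 25.4
  s+65 w 35.8 mid -0.0 ztop 19.9
  s+75 w 35.6 mid -0.1 ztop 19.7
  s+85 w 35.2 mid -0.2 ztop 18.8
```

View pics/w2.png

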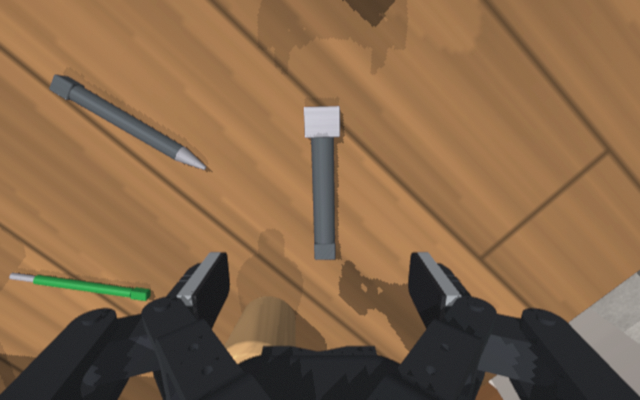

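Blade is up in the picture at (322,120) and head at (325,252), which matches the description. I'm descending on the pitcher.

```bash
python3 - <<'E'
from h import *
rows([.5384,-.3959,.04],44.1,60,4)
E
```

```text
len 155.68889832374617 dphi 1.182113189188641
[60, -3.2, 0.9, 38.8, -0.3, 60, -3.2, 0.9, 38.8, -0.3, 60, -3.2, 0.9, 38.8, -0.3, 60, -3.2, 0.8, 38.8, -0.3]
```

Call:
{"method": "apply_moves", "body": {"increments": [60,-3,1,39,-0.3,60,-3,1,39,-0.3,60,-3,1,39,-0.3,60,-3,1,38,-0.3,60,0,0,0,0]}}

```text
t: 5.15
eef_pos: [0.549, -0.3787, 0.0364]
tool_rot: [-0.011, 0.923, 0.386, 0.01]
contact_force: [-0.8, 0.1, 1.1]
gripper_width: 0.707
```

```bash
python3 - <<'E'
from h import *
st();rows([.5384,-.3959,.003],44.1,60,2)
E
```

```text
t 5.15 p [ 0.549  -0.3787  0.0364] phi 45.35 tilt 1.67 w 60.056 F [-0.8  0.1  1.1] q1,q7 [0.15 0.2 ]
len 39.019683259668426 dphi -1.2535160683250837
[60, -9.8, 2.3, 16.7, 0.6, 60, -9.8, 2.4, 16.7, 0.6]
```

```bash
cat >> h.py <<'E'
def rows(P,phi,claw,n,**k):
    o,R,p=pose(); f=np.degrees(np.arctan2(R[1,0],R[0,0])); df=(phi-f+180)%360-180
    if "df" in k: df=k["df"]
    out=[];d=(np.array(P)-p)/n*1000
    for i in range(n):
        Ri=R@Ro.from_euler("z",-df*i/n,degrees=True).as_matrix()
        t=Ri.T@d; out+=[claw]+[float(round(x,1)) for x in (*t,-df/n)]
    print("len %.1f dphi %.2f zaxis %s per row %s"%(np.linalg.norm(d)*n,df,np.round(R[:,2],4),np.round(d,1))); print(out)
E
python3 - <<'E'
from h import *
st();rows([.5384,-.3959,.005],44.1,60,2)
E
```

```text
t 5.15 p [ 0.549  -0.3787  0.0364] phi 45.35 tilt 1.67 w 60.056 F [-0.8  0.1  1.1] q1,q7 [0.15 0.2 ]
len 37.3 dphi -1.25 zaxis [ 0.0104  0.0273 -0.9996] per row [ -5.3  -8.6 -15.7]
[60, -10.2, 2.4, 15.4, 0.6, 60, -10.2, 2.6, 15.4, 0.6]
```

Call:
{"method": "apply_moves", "body": {"increments": [60,-7,1.6,9,0.4,60,-7,1.6,9,0.4,60,-7,1.6,9,0.4,60,0,0,0,0]}}

```text
t: 5.65
eef_pos: [0.5404, -0.3973, 0.0117]
tool_rot: [-0.008, 0.926, 0.377, 0.012]
contact_force: [-0.2, -0.1, 1.8]
gripper_width: 0.705
```

```bash
python3 - <<'E'
from h import *
st();rows([.5384,-.3959,.003],44.1,60,2)
E
```

```text
t 5.65 p [ 0.5404 -0.3973  0.0117] phi 44.24 tilt 1.70 w 59.893 F [-0.2 -0.1  1.8] q1,q7 [0.19 0.23]
len 9.1 dphi -0.14 zaxis [ 0.0162  0.0248 -0.9996] per row [-1.   0.7 -4.4]
[60, -0.4, -1.2, 4.4, 0.1, 60, -0.4, -1.2, 4.4, 0.1]
```

Call:
{"method": "apply_moves", "body": {"increments": [50,-0.4,-1.2,4.5,0,50,-0.4,-1.2,4.2,0,12,0,0,0,0,12,0,0,0,0,12,0,0,0,0], "squeeze": 30}}

```text
t: 6.28
eef_pos: [0.5389, -0.3962, 0.0034]
tool_rot: [-0.008, 0.926, 0.377, 0.013]
contact_force: [0.1, -0.6, -1.3]
gripper_width: 0.269
```

```bash
python3 - <<'E'
from h import *
st()
E
```

```text
t 6.28 p [ 0.5389 -0.3962  0.0034] phi 44.25 tilt 1.71 w 22.855 F [ 0.1 -0.6 -1.3] q1,q7 [0.19 0.24]
```

Call:
{"method": "apply_moves", "body": {"increments": [12,0,0,0,0,12,0,0,-15,0,12,0,0,-30,0,12,0,0,-40,0,12,0,0,-40,0,12,0,0,-30,0,12,0,0,0,0]}}

```text
t: 7.15
eef_pos: [0.5339, -0.3979, 0.1632]
tool_rot: [-0.011, 0.926, 0.376, 0.011]
contact_force: [-0.2, -0.6, -5.2]
gripper_width: 0.271
```

```bash
python3 - <<'E'
from h import *
st(); o,R,p=pose(); print(R[:,2]); im,d=read_camera("wrist"); cv2.imwrite("pics/w3.png",im)
im,d=read_camera("side"); cv2.imwrite("pics/s3.png",im)
rows([.5362-.06*.257,.2098,.13+.05],6.55,12,16)
E
```

```text
t 7.15 p [ 0.5339 -0.3979  0.1632] phi 44.22 tilt 1.78 w 23.016 F [-0.2 -0.6 -5.2] q1,q7 [0.11 0.14]
[ 0.01268204  0.02834671 -0.9995177 ]
len 606.4 dphi -37.69 zaxis [ 0.0083  0.0316 -0.9995] per row [-0.7 37.9  1.3]
[12, 25.9, -27.7, -0.1, 2.4, 12, 24.8, -28.7, -0.1, 2.4, 12, 23.6, -29.7, -0.1, 2.4, 12, 22.3, -30.6, -0.1, 2.4, 12, 21.0, -31.5, -0.1, 2.4, 12, 19.7, -32.4, -0.1, 2.4, 12, 18.4, -33.2, -0.1, 2.4, 12, 17.0, -33.9, -0.1, 2.4, 12, 15.6, -34.5, -0.1, 2.4, 12, 14.2, -35.2, -0.1, 2.4, 12, 12.7, -35.7, -0.1, 2.4, 12, 11.2, -36.2, -0.1, 2.4, 12, 9.7, -36.6, -0.1, 2.4, 12, 8.2, -37.0, -0.1, 2.4, 12, 6.7, -37.3, -0.1, 2.4, 12, 5.1, -37.6, -0.1, 2.4]
```

View pics/w3.png

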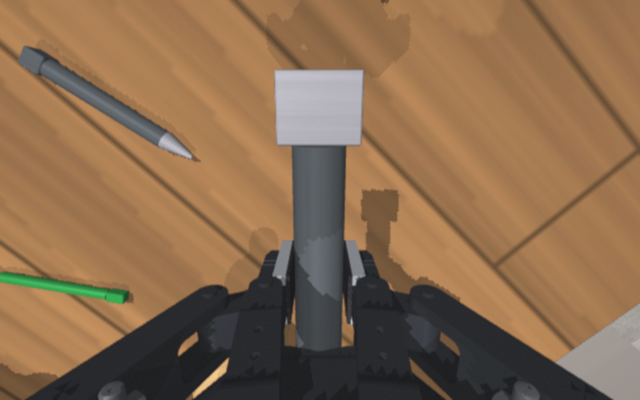

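View pics/s3.png

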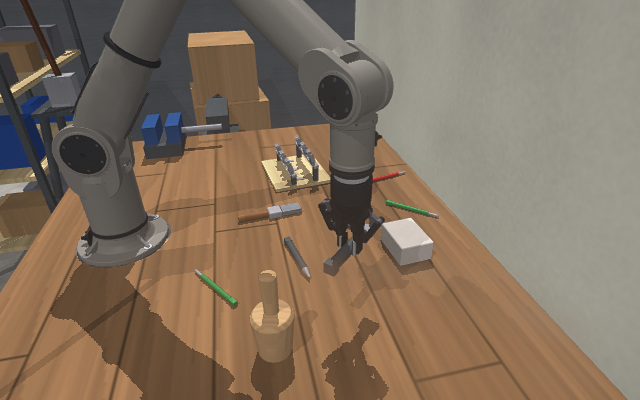

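Call:
{"method": "apply_moves", "body": {"increments": [12,15,-16,-1,0,12,26,-28,-1,2.5,12,25,-29,-1,2.5,12,24,-30,-1,2.5,12,22,-31,-1,2.5,12,21,-32,-1,2.5,12,20,-33,-1,2.5,12,18,-33,-1,2.5,12,17,-34,-1,2.5]}}

```text
t: 8.38
eef_pos: [0.518, -0.0571, 0.1636]
tool_rot: [-0.02, 0.979, 0.202, -0.007]
contact_force: [1.7, 0.4, -4.0]
gripper_width: 0.265
```

```bash
python3 - <<'E'
from h import *
st(); 
rows([.5362-.06*.257,.2098,.18],6.55,12,8)
E
```

```text
t 8.38 p [ 0.518  -0.0571  0.1636] phi 23.31 tilt 2.37 w 22.524 F [ 1.7  0.4 -4. ] q1,q7 [-0.62 -0.74]
len 267.4 dphi -16.76 zaxis [-0.0207  0.0357 -0.9991] per row [ 0.4 33.4  2.1]
[12, 13.5, -30.6, -0.9, 2.1, 12, 12.4, -31.0, -0.9, 2.1, 12, 11.2, -31.5, -0.9, 2.1, 12, 10.1, -31.9, -0.9, 2.1, 12, 8.9, -32.2, -0.9, 2.1, 12, 7.7, -32.5, -0.9, 2.1, 12, 6.5, -32.8, -0.9, 2.1, 12, 5.3, -33.0, -0.9, 2.1]
```

Call:
{"method": "apply_moves", "body": {"increments": [12,13.5,-30.5,-2,2,12,12.5,-31,-2,2,12,11,-31.5,-2,2,12,10,-32,-2,2,12,9,-32,-2,2,12,8,-32,-2,2,12,6,-32,-2,2,12,3,-15,0,2,12,0,0,0,0]}}

```text
t: 9.5
eef_pos: [0.5077, 0.2021, 0.1715]
tool_rot: [-0.014, 0.998, 0.063, -0.022]
contact_force: [0.3, 0.7, -5.1]
gripper_width: 0.266
```

```bash
python3 - <<'E'
from h import *
st(); print(np.round(get_obs()["q"],2))
rows([.5362-.04*.257,.2098-.04*.03,.071+.04*.966],6.55,12,4)
E
```

```text
t 9.50 p [0.5077 0.2021 0.1715] phi 7.28 tilt 2.98 w 22.646 F [ 0.3  0.7 -5.1] q1,q7 [-1.12 -1.46]
[-1.12  0.47  0.86  1.94 -0.48  0.97 -1.46]
len 64.8 dphi -0.73 zaxis [-0.0458  0.0246 -0.9986] per row [  4.6   1.6 -15.5]
[12, 5.4, -0.6, 15.3, 0.2, 12, 5.4, -0.6, 15.3, 0.2, 12, 5.4, -0.6, 15.3, 0.2, 12, 5.4, -0.6, 15.3, 0.2]
```

Call:
{"method": "apply_moves", "body": {"increments": [12,5,-0.6,15,0.2,12,5,-0.6,15,0.2,12,5,-0.6,15,0.2,12,5,-0.6,15,0.2,12,0,0,0,0]}}

```text
t: 10.12
eef_pos: [0.5245, 0.2058, 0.1041]
tool_rot: [-0.013, 0.998, 0.055, -0.024]
contact_force: [-0.7, 2.9, -3.6]
gripper_width: 0.264
```

```bash
python3 - <<'E'
from h import *
st(); print(np.round(get_obs()["q"],2))
rows([.5362-.025*.257,.2098-.025*.03,.071+.025*.966],6.55,12,3)
im,d=read_camera("scene"); cv2.imwrite("pics/s4.png",cv2.resize(im[180:380,300:520],None,fx=3,fy=3))
im,d=read_camera("wrist"); cv2.imwrite("pics/w4.png",im)
E
```

```text
t 10.12 p [0.5245 0.2058 0.1041] phi 6.31 tilt 3.11 w 22.402 F [-0.7  2.9 -3.6] q1,q7 [-1.03 -1.4 ]
[-1.03  0.59  0.77  1.94 -0.58  0.88 -1.4 ]
len 10.8 dphi 0.24 zaxis [-0.0492  0.0229 -0.9985] per row [ 1.8  1.1 -3. ]
[12, 2.0, -0.8, 2.9, -0.1, 12, 2.0, -0.8, 2.9, -0.1, 12, 2.0, -0.8, 2.9, -0.1]
```

View pics/s4.png

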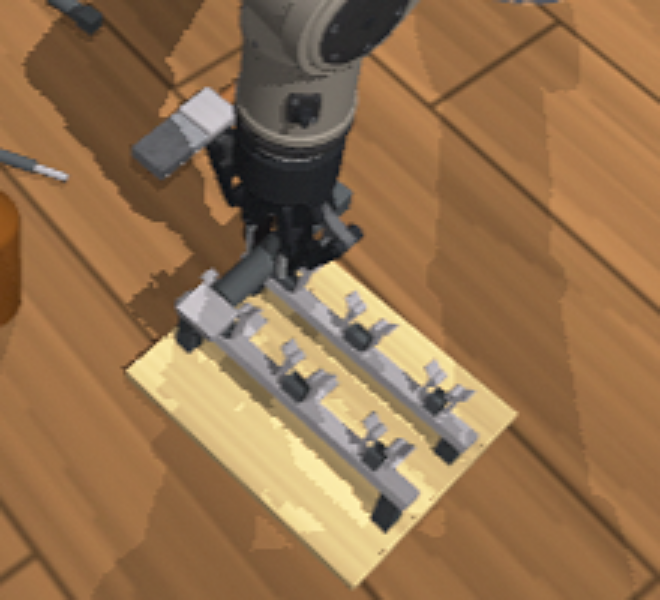

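View pics/w4.png

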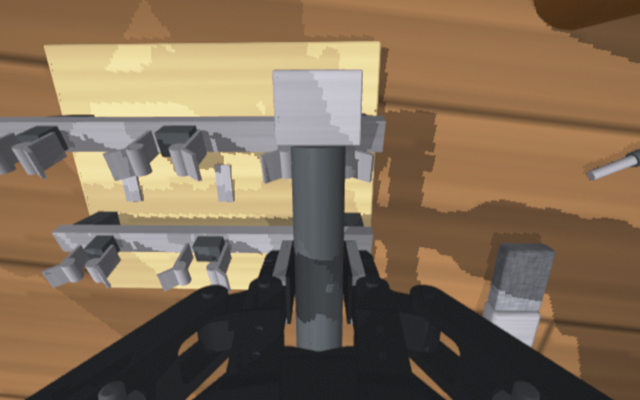

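Call:
{"method": "apply_moves", "body": {"increments": [12,-1,-2,-4,0,12,0,-2,-1,0,12,2,-0.5,3,0,12,0,0,0,0]}}

```text
t: 10.72
eef_pos: [0.526, 0.2095, 0.109]
tool_rot: [-0.013, 0.998, 0.054, -0.022]
contact_force: [-0.3, 0.1, -4.5]
gripper_width: 0.265
```

```bash
python3 - <<'E'
from h import *
st()
rows([.5362-.025*.257,.2098-.025*.03,.071+.025*.966],6.55,12,3)
E
```

```text
t 10.72 p [0.526  0.2095 0.109 ] phi 6.25 tilt 2.95 w 22.511 F [-0.3  0.1 -4.5] q1,q7 [-1.04 -1.41]
len 14.4 dphi 0.30 zaxis [-0.0459  0.0234 -0.9987] per row [ 1.3 -0.1 -4.6]
[12, 1.4, 0.4, 4.5, -0.1, 12, 1.4, 0.4, 4.5, -0.1, 12, 1.4, 0.4, 4.5, -0.1]
```

Call:
{"method": "apply_moves", "body": {"increments": [12,1.4,0,4,-0.1,12,1.4,0,4,-0.1,12,1.4,0,4,0,12,0,0,0,0]}}

```text
t: 11.22
eef_pos: [0.5308, 0.2093, 0.0964]
tool_rot: [-0.013, 0.998, 0.055, -0.022]
contact_force: [0.0, 0.1, -4.6]
gripper_width: 0.265
```

```bash
python3 - <<'E'
from h import *
st()
rows([.5362,.2098,.071],6.55,12,4)
E
```

```text
t 11.22 p [0.5308 0.2093 0.0964] phi 6.38 tilt 2.86 w 22.493 F [ 0.   0.1 -4.6] q1,q7 [-1.02 -1.39]
len 26.0 dphi 0.17 zaxis [-0.0444  0.023  -0.9988] per row [ 1.4  0.1 -6.3]
[12, 1.6, 0.2, 6.3, -0.0, 12, 1.6, 0.2, 6.3, -0.0, 12, 1.6, 0.2, 6.3, -0.0, 12, 1.6, 0.2, 6.3, -0.0]
```

Call:
{"method": "apply_moves", "body": {"increments": [12,1.2,0,5,0,12,1.2,0,5,0,12,0,0,0,0]}}

```text
t: 11.6
eef_pos: [0.5326, 0.2097, 0.0853]
tool_rot: [-0.012, 0.998, 0.055, -0.022]
contact_force: [0.8, -1.6, -2.8]
gripper_width: 0.263
```

```bash
python3 - <<'E'
from h import *
st()
rows([.5362,.2098,.071],6.55,12,4)
E
```

```text
t 11.60 p [0.5326 0.2097 0.0853] phi 6.39 tilt 2.88 w 22.369 F [ 0.8 -1.6 -2.8] q1,q7 [-1.01 -1.38]
len 14.8 dphi 0.16 zaxis [-0.045   0.0225 -0.9987] per row [ 0.9  0.  -3.6]
[12, 1.1, 0.2, 3.5, -0.0, 12, 1.1, 0.2, 3.5, -0.0, 12, 1.1, 0.2, 3.5, -0.0, 12, 1.1, 0.2, 3.5, -0.0]
```

Call:
{"method": "apply_moves", "body": {"increments": [12,1.1,0,4,0,12,1.1,0,4,0,12,0,0,0,0]}}

```text
t: 11.98
eef_pos: [0.533, 0.2097, 0.0773]
tool_rot: [-0.013, 0.998, 0.056, -0.024]
contact_force: [-0.1, -0.4, -2.7]
gripper_width: 0.267
```

```bash
python3 - <<'E'
from h import *
st()
rows([.5362,.2098,.071],6.55,12,3)
im,d=read_camera("scene"); cv2.imwrite("pics/s5.png",cv2.resize(im[180:380,300:520],None,fx=3,fy=3))
im,d=read_camera("side"); cv2.imwrite("pics/s5b.png",cv2.resize(im[120:220,230:390],None,fx=5,fy=5))
E
```

```text
t 11.97 p [0.533  0.2097 0.0773] phi 6.40 tilt 3.07 w 22.658 F [-0.1 -0.4 -2.7] q1,q7 [-1.   -1.37]
len 7.1 dphi 0.15 zaxis [-0.0485  0.0228 -0.9986] per row [ 1.1  0.  -2.1]
[12, 1.2, 0.1, 2.1, -0.0, 12, 1.2, 0.1, 2.1, -0.0, 12, 1.2, 0.1, 2.1, -0.0]
```

View pics/s5.png

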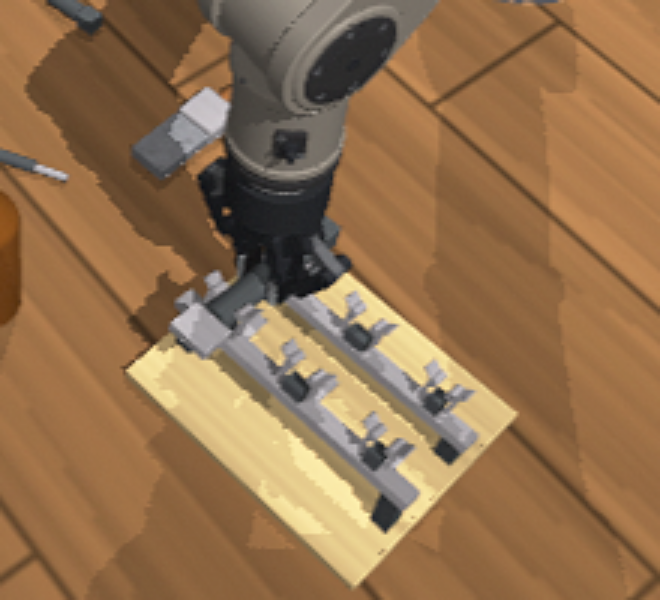

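View pics/s5b.png

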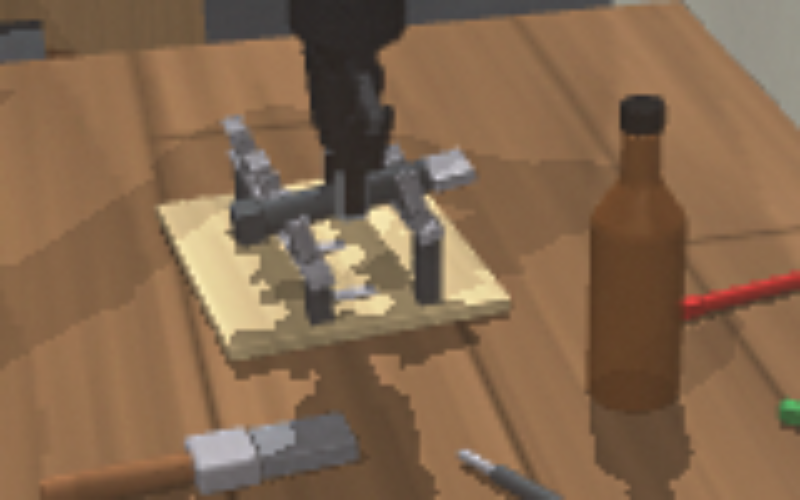

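Call:
{"method": "apply_moves", "body": {"increments": [12,2,0,3,0,12,1.5,0,3,0,12,0,0,0,0]}}

```text
t: 12.45
eef_pos: [0.534, 0.2098, 0.071]
tool_rot: [-0.013, 0.998, 0.056, -0.026]
contact_force: [-0.0, -1.5, -5.4]
gripper_width: 0.266
```

```bash
python3 - <<'E'
from h import *
st()
rows([.5362,.2098,.071],6.55,12,3)
E
```

```text
t 12.45 p [0.534  0.2098 0.071 ] phi 6.43 tilt 3.32 w 22.622 F [-0.  -1.5 -5.4] q1,q7 [-0.99 -1.36]
len 2.2 dphi 0.12 zaxis [-0.0533  0.0226 -0.9983] per row [0.7 0.  0. ]
[12, 0.7, 0.1, -0.1, -0.0, 12, 0.7, 0.1, -0.1, -0.0, 12, 0.7, 0.1, -0.1, -0.0]
```

Call:
{"method": "apply_moves", "body": {"increments": [12,2,0,1.5,0,12,0.5,0,1.5,0,12,0,0,0,0]}}

```text
t: 12.82
eef_pos: [0.5346, 0.21, 0.07]
tool_rot: [-0.014, 0.998, 0.056, -0.029]
contact_force: [-1.8, -2.5, -2.4]
gripper_width: 0.264
```

```bash
python3 - <<'E'
from h import *
st()
im,d=read_camera("side"); cv2.imwrite("pics/s6b.png",cv2.resize(im[120:200,240:360],None,fx=6,fy=6,interpolation=cv2.INTER_CUBIC))
im,d=read_camera("wrist"); cv2.imwrite("pics/w6.png",im)
E
```

```text
t 12.82 p [0.5346 0.21   0.07  ] phi 6.45 tilt 3.66 w 22.398 F [-1.8 -2.5 -2.4] q1,q7 [-0.98 -1.36]
```

View pics/s6b.png

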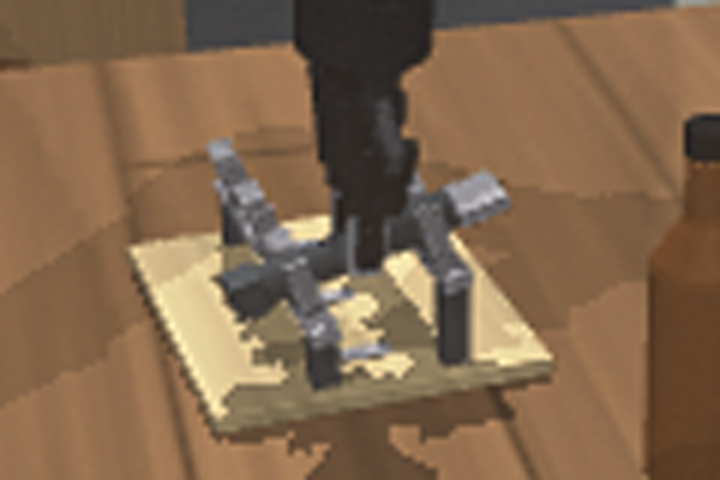

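View pics/w6.png

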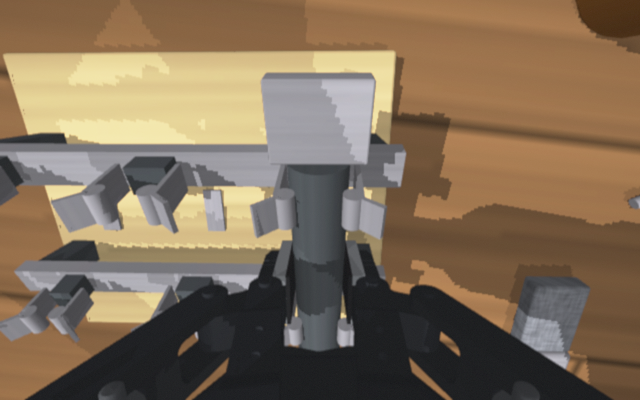

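```bash
cat >> h.py <<'E'
YAW=np.radians(6.55); S15,C15=np.sin(np.radians(15)),np.cos(np.radians(15))
EX=np.array([C15*np.cos(YAW),C15*np.sin(YAW),S15]); EY=np.array([-np.sin(YAW),np.cos(YAW),0]); EN=np.cross(EX,EY)
SEAT=dict(pitcher=np.array([.5362,.2098,.080]),point=np.array([.5278,.2840,.080]),drift=np.array([.5193,.3583,.080]))
RAD=dict(pitcher=12,point=9,drift=6)
def inrack(k,name=None,half=14):
    o,R,p=pose(); im,d=read_camera("wrist")
    if name: cv2.imwrite(f"pics/{name}.png",im); np.savez(f"pics/{name}.npz",im=im,d=d,R=R,p=p)
    P,u,v=wcloud(d,R,p); L=(P-SEAT[k])@np.c_[EX,EY,EN]*1000
    for lo in range(-95,110,5):
        m=(L[:,0]>=lo)&(L[:,0]<lo+5)&(abs(L[:,1])<half*1.6)&(L[:,2]>-7)&(L[:,2]<35)
        if m.sum()>4:
            q=L[m]; t=q[q[:,2]>np.percentile(q[:,2],90)-1]
            print("x%+d n%d top %.1f  y %.1f..%.1f"%(lo+2.5,m.sum(),np.percentile(q[:,2],95),q[:,1].min(),q[:,1].max()))
    m=(abs(L[:,1])<10)&(L[:,2]>-8)&(L[:,2]<25)&(L[:,0]<110); print("xmax",np.sort(L[m,0])[-8:],"xmin",np.sort(L[m,0])[:5])
E
python3 - <<'E'
from h import *
inrack("pitcher")
E
```

```text
x-62 n16 top 7.1  y -10.9..13.0
x-57 n55 top 11.1  y -10.8..11.6
x-52 n165 top 12.4  y -9.0..10.0
x-47 n214 top 14.0  y -16.1..18.2
x-42 n378 top 14.6  y -17.5..18.4
x-37 n441 top 14.6  y -17.3..18.3
x-32 n644 top 14.2  y -17.0..17.9
x-27 n262 top 12.4  y -11.1..11.9
x-22 n264 top 12.3  y -11.0..12.3
x-17 n296 top 12.4  y -10.9..11.9
x-12 n291 top 12.5  y -11.0..11.8
x-7 n368 top 12.7  y -11.6..11.8
x-2 n499 top 29.6  y -14.0..13.1
x+2 n619 top 29.4  y -22.0..22.1
x+7 n1008 top 29.3  y -22.4..22.4
x+12 n1341 top 26.7  y -22.3..22.4
x+17 n1112 top 26.5  y -22.2..22.1
x+22 n1217 top 34.4  y -22.4..22.4
x+27 n468 top 12.6  y -10.7..11.1
x+32 n702 top 17.3  y -22.4..22.3
x+37 n1328 top 18.1  y -22.3..22.4
x+42 n1459 top 18.1  y -22.4..22.4
x+47 n1917 top 17.4  y -22.4..22.3
x+52 n741 top 12.5  y -11.9..11.7
x+57 n1471 top 11.7  y -18.1..17.8
x+62 n1329 top 6.1  y -18.2..17.9
x+67 n1411 top 6.2  y -18.3..17.7
x+72 n1570 top 6.2  y -18.3..17.7
x+77 n1681 top 6.3  y -18.5..17.6
x+82 n1867 top 6.2  y -18.5..17.8
x+87 n1253 top 6.0  y -18.4..17.5
xmax [86.58897488 86.59793228 86.59870076 86.61080689 86.61500476 86.62178966
 86.62635531 86.77269873] xmin [-60.93625029 -60.59849882 -60.27699771 -60.25216619 -59.62647093]
```

Call:
{"method": "apply_moves", "body": {"increments": [12,3,0,0,0,12,2,0,0,0]}}

```text
t: 13.22
eef_pos: [0.5349, 0.2101, 0.0695]
tool_rot: [-0.014, 0.998, 0.056, -0.034]
contact_force: [-9.3, -2.0, 10.4]
gripper_width: 0.265
```

```bash
python3 - <<'E'
from h import *
st(); inrack("pitcher")
E
```

```text
t 13.22 p [0.5349 0.2101 0.0695] phi 6.49 tilt 4.24 w 22.540 F [-9.3 -2.  10.4] q1,q7 [-0.97 -1.36]
x-62 n7 top 7.2  y -10.9..12.2
x-57 n64 top 11.4  y -10.3..12.1
x-52 n161 top 12.3  y -9.0..10.1
x-47 n224 top 14.1  y -16.7..17.8
x-42 n368 top 14.6  y -17.5..18.6
x-37 n425 top 14.6  y -17.4..18.3
x-32 n645 top 14.3  y -17.1..17.9
x-27 n249 top 12.3  y -11.1..11.9
x-22 n274 top 12.4  y -11.0..12.3
x-17 n276 top 12.4  y -10.9..11.9
x-12 n303 top 12.5  y -11.3..11.9
x-7 n344 top 12.5  y -11.6..11.9
x-2 n481 top 29.2  y -14.0..13.2
x+2 n599 top 29.1  y -22.0..21.2
x+7 n946 top 29.7  y -22.4..22.3
x+12 n1304 top 28.0  y -22.3..22.4
x+17 n1131 top 24.6  y -22.3..22.0
x+22 n1345 top 34.4  y -22.4..22.4
x+27 n464 top 12.4  y -11.2..17.2
x+32 n692 top 17.5  y -22.3..22.3
x+37 n1330 top 18.1  y -22.4..22.3
x+42 n1452 top 18.1  y -22.4..22.4
x+47 n1932 top 17.3  y -22.4..22.3
x+52 n736 top 12.6  y -11.8..11.6
x+57 n1481 top 11.6  y -18.3..17.8
x+62 n1333 top 6.1  y -18.4..17.6
x+67 n1444 top 6.2  y -18.3..17.8
x+72 n1557 top 6.1  y -18.4..17.5
x+77 n1699 top 6.2  y -18.5..17.5
x+82 n1861 top 6.2  y -18.5..17.6
x+87 n1310 top 5.9  y -18.5..17.3
xmax [86.65520397 86.66095318 86.66694755 86.66856093 86.68967786 86.74381792
 86.74551716 86.75945048] xmin [-59.94345038 -59.8913075  -59.80175423 -59.62537286 -59.61541703]
```

Call:
{"method": "apply_moves", "body": {"increments": [45,0,0,0,0,45,0,0,0,0,45,0,0,0,0,45,0,0,-15,0,45,0,0,-30,0,45,0,0,-40,0,45,0,0,0,0]}}

```text
t: 14.15
eef_pos: [0.545, 0.209, 0.1603]
tool_rot: [-0.015, 0.998, 0.056, -0.03]
contact_force: [-0.0, 0.8, -0.2]
gripper_width: 0.526
```

```bash
python3 - <<'E'
from h import *
st(); print(np.round(get_obs()["q"],2)); inrack("pitcher","w7")
rows([.455,-.19,.20],101,85,18,df=94.5)
E
```

```text
t 14.15 p [0.545  0.209  0.1603] phi 6.46 tilt 3.83 w 44.740 F [-0.   0.8 -0.2] q1,q7 [-1.04 -1.44]
[-1.04  0.55  0.82  1.85 -0.52  1.02 -1.44]
x-77 n62 top 12.9  y -11.9..12.0
x-72 n103 top 13.0  y -11.9..11.9
x-67 n110 top 13.1  y -11.8..11.7
x-62 n144 top 13.0  y -11.7..11.9
x-57 n128 top 12.1  y -10.8..11.8
x-52 n93 top 12.4  y -9.9..10.6
x-47 n137 top 16.7  y -21.8..21.8
x-42 n238 top 17.7  y -22.3..22.4
x-37 n256 top 17.7  y -22.3..22.2
x-32 n421 top 16.8  y -22.2..22.1
x-27 n128 top 12.4  y -11.2..11.5
x-22 n134 top 12.4  y -11.1..11.3
x-17 n142 top 12.4  y -11.8..11.2
x-12 n150 top 12.4  y -11.7..12.0
x-7 n152 top 12.4  y -11.6..11.8
x-2 n158 top 12.4  y -11.5..11.6
x+2 n165 top 12.4  y -11.4..11.3
x+7 n162 top 12.5  y -12.0..11.0
x+12 n175 top 12.6  y -12.0..11.8
x+17 n190 top 12.2  y -11.9..11.6
x+22 n187 top 12.6  y -11.8..11.3
x+27 n195 top 12.4  y -11.7..11.1
x+32 n252 top 17.3  y -22.4..22.3
x+37 n444 top 18.1  y -22.3..22.4
x+42 n475 top 18.1  y -22.1..22.3
x+47 n592 top 17.3  y -22.4..22.3
x+52 n239 top 12.7  y -12.4..10.8
x+57 n434 top 11.9  y -18.9..16.8
x+62 n422 t
[... 259 characters left out ...]
73764
 86.84768431 86.85907061] xmin [-79.22771334 -78.90629151 -78.58709249 -78.56554672 -78.02928454]
len 410.9 dphi 94.50 zaxis [-0.0642  0.0253 -0.9976] per row [ -4.9 -22.2   2.3]
[85, -7.5, 21.4, -2.5, -5.2, 85, -9.5, 20.6, -2.5, -5.2, 85, -11.3, 19.7, -2.5, -5.2, 85, -13.1, 18.6, -2.5, -5.2, 85, -14.7, 17.3, -2.5, -5.2, 85, -16.2, 15.9, -2.5, -5.2, 85, -17.6, 14.3, -2.5, -5.2, 85, -18.8, 12.6, -2.5, -5.2, 85, -19.9, 10.9, -2.5, -5.2, 85, -20.8, 9.0, -2.5, -5.2, 85, -21.6, 7.1, -2.5, -5.2, 85, -22.1, 5.1, -2.5, -5.2, 85, -22.5, 3.0, -2.5, -5.2, 85, -22.7, 0.9, -2.5, -5.2, 85, -22.7, -1.1, -2.5, -5.2, 85, -22.5, -3.2, -2.5, -5.2, 85, -22.1, -5.2, -2.5, -5.2, 85, -21.5, -7.2, -2.5, -5.2]
```

View pics/w7.png

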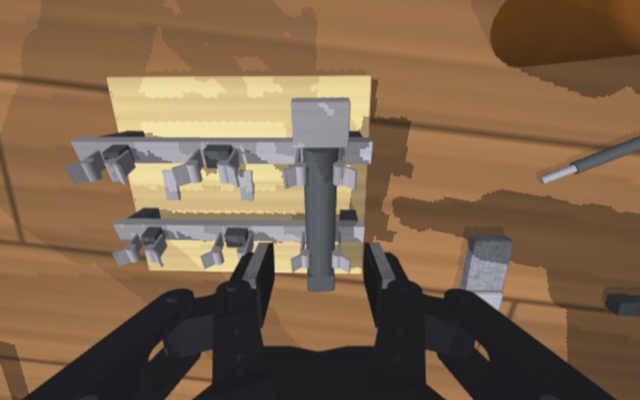

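Call:
{"method": "apply_moves", "body": {"increments": [60,-7,21,-4,-5.2,60,-9,21,-4,-5.2,60,-11,20,-4,-5.2,60,-13,19,-3,-5.2,60,-15,17,-3,-5.2,60,-16,16,-2,-5.2,60,-18,14,-2,-5.2,60,-19,13,-2,-5.2,60,-20,11,-2,-5.2,60,-21,9,-2,-5.2,60,-22,7,-2,-5.2,60,-22,5,-2,-5.2]}}

```text
t: 15.7
eef_pos: [0.4811, -0.0647, 0.1828]
tool_rot: [-0.031, 0.813, 0.582, -0.025]
contact_force: [-0.6, -0.4, 0.1]
gripper_width: 0.703
```

```bash
python3 - <<'E'
from h import *
st(); print(np.round(get_obs()["q"],2))
rows([.455,-.19,.19],101,60,6)
E
```

```text
t 15.70 p [ 0.4811 -0.0647  0.1828] phi 71.19 tilt 4.58 w 59.760 F [-0.6 -0.4  0.1] q1,q7 [-0.52 -0.06]
[-0.52  0.31  0.66  2.03 -0.24  0.96 -0.06]
len 128.2 dphi 29.81 zaxis [-0.0769  0.0216 -0.9968] per row [ -4.3 -20.9   1.2]
[60, -21.2, 2.5, -1.3, -5.0, 60, -21.3, 0.7, -1.3, -5.0, 60, -21.3, -1.2, -1.3, -5.0, 60, -21.1, -3.0, -1.3, -5.0, 60, -20.8, -4.8, -1.3, -5.0, 60, -20.3, -6.6, -1.3, -5.0]
```

Call:
{"method": "apply_moves", "body": {"increments": [60,-26,3,-1,-7.5,60,-26,0,-1,-7.5,60,-26,-3,-1,-7.5,60,-25,-5,-1,-7.5,60,-24,-8,-1,0,60,0,0,0,0]}}

```text
t: 16.45
eef_pos: [0.456, -0.1968, 0.1841]
tool_rot: [-0.039, 0.628, 0.777, -0.017]
contact_force: [-0.2, 0.5, -0.2]
gripper_width: 0.702
```

```bash
python3 - <<'E'
from h import *
st(); print(np.round(get_obs()["q"],2)); find("point_mid","w8",(.454,-.20))
rows([.455,-.19,.19],101,60,6)
E
```

```text
t 16.45 p [ 0.456  -0.1968  0.1841] phi 102.00 tilt 4.95 w 59.683 F [-0.2  0.5 -0.2] q1,q7 [-0.2   0.71]
[-0.2   0.32  0.59  1.99 -0.2   0.98  0.71]
comp [ 318  112   21  153 2412] centre [ 0.4535 -0.2043] size 17.9 166.1 ang 100.78 z95 0.0191
  s-85 w 3.4 mid -0.4 ztop 12.3
  s-75 w 7.9 mid -0.2 ztop 14.5
  s-65 w 12.4 mid 0.1 ztop 16.8
  s-55 w 17.7 mid -0.1 ztop 19.6
  s-45 w 17.8 mid 0.0 ztop 19.8
  s-35 w 16.6 mid -0.3 ztop 19.5
  s-25 w 17.1 mid -0.4 ztop 19.4
  s-15 w 17.4 mid -0.1 ztop 19.5
  s-5 w 17.4 mid 0.2 ztop 20.3
  s+5 w 17.9 mid 0.0 ztop 19.7
  s+15 w 17.0 mid -0.3 ztop 20.8
  s+25 w 17.0 mid -0.0 ztop 19.8
  s+35 w 17.7 mid -0.1 ztop 20.5
  s+45 w 17.7 mid 0.1 ztop 19.5
  s+55 w 16.5 mid -0.1 ztop 19.7
  s+65 w 17.2 mid -0.3 ztop 20.4
  s+75 w 17.1 mid -0.1 ztop 20.1
  s+85 w 16.9 mid 0.1 ztop 20.8
len 8.2 dphi -1.10 zaxis [-0.0836  0.0231 -0.9962] per row [-0.2  0.9  1. ]
[60, 1.0, -0.1, -1.0, 0.2, 60, 1.0, -0.1, -1.0, 0.2, 60, 1.0, -0.1, -1.0, 0.2, 60, 1.0, -0.1, -1.0, 0.2, 60, 1.0, -0.1, -1.0, 0.2, 60, 1.0, -0.1, -1.0, 0.2]
```

View pics/w8.png

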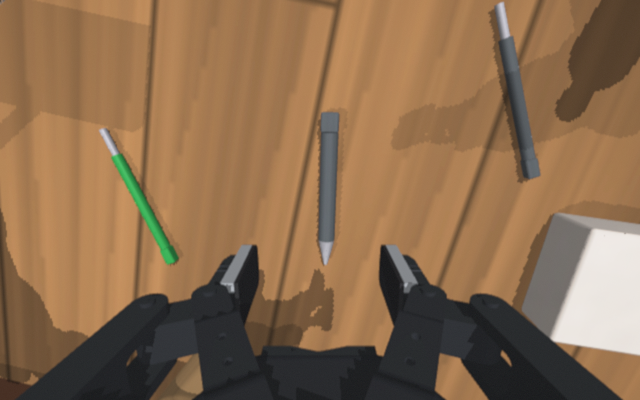

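```bash
python3 - <<'E'
from h import *
rows([.4526,-.1994,.03],100.8,50,4)
E
```

```text
len 154.0 dphi -1.30 zaxis [-0.0836  0.0231 -0.9962] per row [ -0.9  -1.  -38.5]
[50, -2.3, 1.9, 38.4, 0.3, 50, -2.3, 1.9, 38.4, 0.3, 50, -2.3, 1.9, 38.4, 0.3, 50, -2.3, 1.9, 38.4, 0.3]
```

Call:
{"method": "apply_moves", "body": {"increments": [50,-2.5,2,38,0.3,50,-2.5,2,38,0.3,50,-2.5,2,38,0.3,50,-2,2,37,0.3,50,0,0,0,0]}}

```text
t: 17.12
eef_pos: [0.4557, -0.1918, 0.0276]
tool_rot: [-0.041, 0.633, 0.773, -0.016]
contact_force: [0.2, 0.6, -0.1]
gripper_width: 0.585
```

```bash
python3 - <<'E'
from h import *
st(); rows([.4526,-.1994,.004],100.8,50,3)
E
```

```text
t 17.12 p [ 0.4557 -0.1918  0.0276] phi 101.34 tilt 5.03 w 49.731 F [ 0.2  0.6 -0.1] q1,q7 [-0.08  0.85]
len 25.0 dphi -0.54 zaxis [-0.0835  0.0266 -0.9962] per row [-1.  -2.5 -7.9]
[50, -2.6, -0.9, 7.8, 0.2, 50, -2.6, -0.9, 7.8, 0.2, 50, -2.6, -0.9, 7.8, 0.2]
```

Call:
{"method": "apply_moves", "body": {"increments": [40,-2.7,-1,8,0.2,40,-2.7,-1,8,0.2,40,-2.7,-1,7.5,0.2,40,0,0,0,0]}}

```text
t: 17.62
eef_pos: [0.4549, -0.1998, 0.0058]
tool_rot: [-0.039, 0.636, 0.77, -0.015]
contact_force: [0.6, -0.3, 0.8]
gripper_width: 0.47
```

```bash
python3 - <<'E'
from h import *
st(); rows([.4526,-.1994,.004],100.8,50,1)
E
```

```text
t 17.62 p [ 0.4549 -0.1998  0.0058] phi 100.79 tilt 4.74 w 39.922 F [ 0.6 -0.3  0.8] q1,q7 [-0.05  0.88]
len 2.9 dphi 0.01 zaxis [-0.0784  0.0259 -0.9966] per row [-2.3  0.4 -1.8]
[50, 0.7, -2.0, 1.9, -0.0]
```

Call:
{"method": "apply_moves", "body": {"increments": [30,0.7,-2,2,0,6,0,0,0,0,6,0,0,0,0,6,0,0,0,0,6,0,0,-15,0,6,0,0,-35,0,6,0,0,-45,0,6,0,0,-45,0,6,0,0,-15,0], "squeeze": 25}}

```text
t: 18.75
eef_pos: [0.4638, -0.2033, 0.165]
tool_rot: [-0.04, 0.637, 0.77, -0.015]
contact_force: [0.8, 0.6, -2.8]
gripper_width: 0.197
```

```bash
python3 - <<'E'
from h import *
st(); print(np.round(get_obs()["q"],2)); o,R,p=pose(); im,d=read_camera("wrist"); cv2.imwrite("pics/w9.png",im)
rows([.5278-.05*.257,.284,.17],186.5,6,16,df=185.8-100.8)
E
```

```text
t 18.75 p [ 0.4638 -0.2033  0.165 ] phi 100.73 tilt 4.87 w 16.725 F [ 0.8  0.6 -2.8] q1,q7 [-0.19  0.73]
[-0.19  0.37  0.6   1.99 -0.25  0.94  0.73]
len 490.0 dphi 85.00 zaxis [-0.08    0.0268 -0.9964] per row [ 3.2 30.5  0.3]
[6, 29.3, 8.8, 0.3, -5.3, 6, 28.4, 11.5, 0.3, -5.3, 6, 27.2, 14.1, 0.3, -5.3, 6, 25.8, 16.5, 0.3, -5.3, 6, 24.1, 18.9, 0.3, -5.3, 6, 22.3, 21.0, 0.3, -5.3, 6, 20.2, 23.0, 0.3, -5.3, 6, 18.0, 24.8, 0.3, -5.3, 6, 15.6, 26.3, 0.3, -5.3, 6, 13.1, 27.7, 0.3, -5.3, 6, 10.5, 28.8, 0.3, -5.3, 6, 7.8, 29.6, 0.3, -5.3, 6, 5.0, 30.2, 0.3, -5.3, 6, 2.2, 30.5, 0.3, -5.3, 6, -0.6, 30.6, 0.3, -5.3, 6, -3.4, 30.4, 0.3, -5.3]
```

View pics/w9.png

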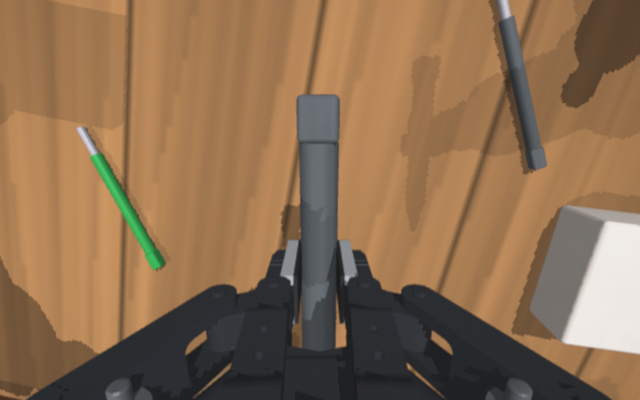

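Call:
{"method": "apply_moves", "body": {"increments": [6,15,5,-1,0,6,29,9,-1,-5.8,6,28,12,-1,-5.8,6,27,15,-1,-5.8,6,25,18,-1,-5.8,6,23,21,-1,-5.8,6,20,24,-1,-5.8,6,18,26,-1,-5.8,6,15,27,-1,-5.8,6,12,28,-1,-5.8,6,9,29,-1,-5.8]}}

```text
t: 20.18
eef_pos: [0.4968, 0.1388, 0.1685]
tool_rot: [-0.055, 0.161, 0.985, 0.004]
contact_force: [0.2, -0.7, -2.7]
gripper_width: 0.195
```

```bash
python3 - <<'E'
from h import *
st(); print(np.round(get_obs()["q"],2))
rows([.5278-.05*.257,.284,.17],186.5,6,6)
E
```

```text
t 20.18 p [0.4968 0.1388 0.1685] phi 161.41 tilt 6.28 w 16.538 F [ 0.2 -0.7 -2.7] q1,q7 [-0.55  1.03]
[-0.55  0.35  0.24  1.94 -0.17  0.96  1.03]
len 146.4 dphi 25.09 zaxis [-0.1062  0.0258 -0.994 ] per row [ 3.  24.2  0.2]
[6, 4.9, 23.9, 0.1, -4.2, 6, 3.1, 24.2, 0.1, -4.2, 6, 1.3, 24.4, 0.1, -4.2, 6, -0.5, 24.4, 0.1, -4.2, 6, -2.2, 24.3, 0.1, -4.2, 6, -4.0, 24.1, 0.1, -4.2]
```

Call:
{"method": "apply_moves", "body": {"increments": [6,5,24,0,-5,6,3,24,0,-5,6,1,24,0,-5,6,-1,24,0,-5,6,-3,24,0,-5,6,-4,20,0,0,6,0,0,0,0]}}

```text
t: 21.05
eef_pos: [0.5007, 0.2933, 0.1622]
tool_rot: [-0.06, -0.072, 0.996, 0.015]
contact_force: [0.3, -1.1, -2.7]
gripper_width: 0.197
```

```bash
python3 - <<'E'
from h import *
st(); print(np.round(get_obs()["q"],2))
rows([.5278-.035*.257,.284,.075+.035*.966],186.5,6,4)
im,d=read_camera("wrist"); cv2.imwrite("pics/w10.png",im)
im,d=read_camera("side"); cv2.imwrite("pics/s10.png",cv2.resize(im[100:200,220:360],None,fx=5,fy=5,interpolation=cv2.INTER_CUBIC))
E
```

```text
t 21.05 p [0.5007 0.2933 0.1622] phi -171.64 tilt 7.10 w 16.741 F [ 0.3 -1.1 -2.7] q1,q7 [-0.66  1.22]
[-0.66  0.45  0.09  1.79 -0.14  1.01  1.22]
len 57.2 dphi -1.86 zaxis [-0.1217  0.021  -0.9923] per row [  4.5  -2.3 -13.4]
[6, -5.7, -3.4, 12.7, 0.5, 6, -5.7, -3.4, 12.7, 0.5, 6, -5.7, -3.4, 12.7, 0.5, 6, -5.8, -3.3, 12.7, 0.5]
```

View pics/w10.png

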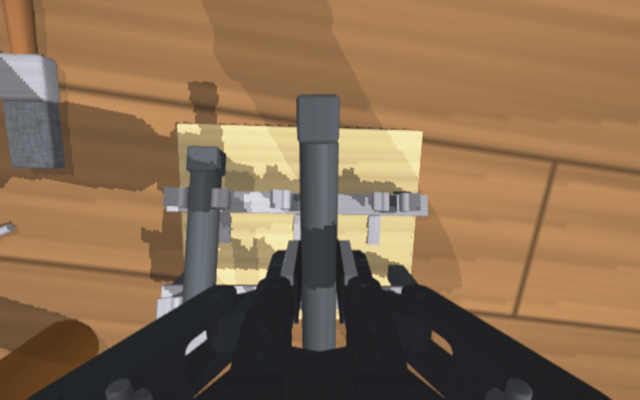

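View pics/s10.png

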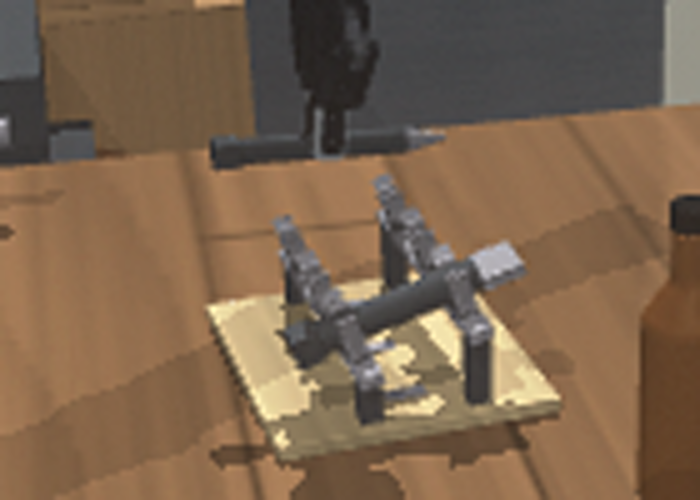

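Call:
{"method": "apply_moves", "body": {"increments": [6,-6,-3.5,9,0.5,6,-6,-3.5,9,0.5,6,-6,-3,9,0.5,6,0,0,9,0,6,0,0,0,0]}}

```text
t: 21.78
eef_pos: [0.5174, 0.2789, 0.1205]
tool_rot: [-0.061, -0.053, 0.997, 0.012]
contact_force: [-0.5, -0.3, -1.7]
gripper_width: 0.195
```

```bash
python3 - <<'E'
from h import *
st(); 
rows([.5278-.035*.257,.284,.075+.035*.966],186.5,6,3)
E
```

```text
t 21.77 p [0.5174 0.2789 0.1205] phi -173.80 tilt 7.10 w 16.571 F [-0.5 -0.3 -1.7] q1,q7 [-0.63  1.23]
len 12.8 dphi 0.30 zaxis [-0.1223  0.0175 -0.9923] per row [ 0.5  1.7 -3.9]
[6, -1.1, 1.5, 3.8, -0.1, 6, -1.1, 1.5, 3.8, -0.1, 6, -1.1, 1.5, 3.8, -0.1]
```

Call:
{"method": "apply_moves", "body": {"increments": [6,0,2.5,0,-0.1,6,0,2,0,-0.1,6,0,0,0,0]}}

```text
t: 22.15
eef_pos: [0.517, 0.2846, 0.1214]
tool_rot: [-0.06, -0.055, 0.997, 0.013]
contact_force: [-0.3, 0.5, -2.2]
gripper_width: 0.196
```

```bash
python3 - <<'E'
from h import *
st(); 
rows([.5278-.025*.257,.284,.075+.025*.966],186.5,6,3)
E
```

```text
t 22.15 p [0.517  0.2846 0.1214] phi -173.53 tilt 7.05 w 16.664 F [-0.3  0.5 -2.2] q1,q7 [-0.63  1.23]
len 22.7 dphi 0.03 zaxis [-0.1214  0.0185 -0.9924] per row [ 1.4 -0.2 -7.4]
[6, -2.3, -0.6, 7.2, -0.0, 6, -2.3, -0.6, 7.2, -0.0, 6, -2.3, -0.6, 7.2, -0.0]
```

Call:
{"method": "apply_moves", "body": {"increments": [6,-2,-0.5,5,0,6,-2,-0.4,5,0,6,-2,-0.3,5,0,6,-1.6,0,5,0,6,0,0,0,0]}}

```text
t: 22.78
eef_pos: [0.5234, 0.2841, 0.0998]
tool_rot: [-0.06, -0.055, 0.997, 0.013]
contact_force: [-0.5, -0.6, -1.7]
gripper_width: 0.196
```

```bash
python3 - <<'E'
from h import *
st(); 
rows([.5278,.284,.075],186.5,6,4)
E
```

```text
t 22.77 p [0.5234 0.2841 0.0998] phi -173.57 tilt 6.97 w 16.665 F [-0.5 -0.6 -1.7] q1,q7 [-0.63  1.24]
len 25.2 dphi 0.07 zaxis [-0.12    0.0185 -0.9926] per row [ 1.1 -0.  -6.2]
[6, -1.8, -0.3, 6.0, -0.0, 6, -1.8, -0.3, 6.0, -0.0, 6, -1.8, -0.3, 6.0, -0.0, 6, -1.8, -0.3, 6.0, -0.0]
```

Call:
{"method": "apply_moves", "body": {"increments": [6,-2.5,-0.3,5,0,6,-2.5,-0.3,5,0,6,-2,-0.3,5,0,6,0,0,0,0]}}

```text
t: 23.28
eef_pos: [0.5276, 0.2843, 0.0831]
tool_rot: [-0.061, -0.055, 0.997, 0.012]
contact_force: [-1.1, -2.2, -0.0]
gripper_width: 0.193
```

```bash
python3 - <<'E'
from h import *
st(); 
rows([.5278,.284,.075],186.5,6,3)
im,d=read_camera("side"); cv2.imwrite("pics/s11.png",cv2.resize(im[100:200,220:360],None,fx=5,fy=5,interpolation=cv2.INTER_CUBIC))
E
```

```text
t 23.27 p [0.5276 0.2843 0.0831] phi -173.52 tilt 7.12 w 16.380 F [-1.1 -2.2 -0. ] q1,q7 [-0.62  1.25]
len 8.1 dphi 0.02 zaxis [-0.1227  0.0178 -0.9923] per row [ 0.1 -0.1 -2.7]
[6, -0.4, -0.2, 2.7, -0.0, 6, -0.4, -0.2, 2.7, -0.0, 6, -0.4, -0.2, 2.7, -0.0]
```

View pics/s11.png

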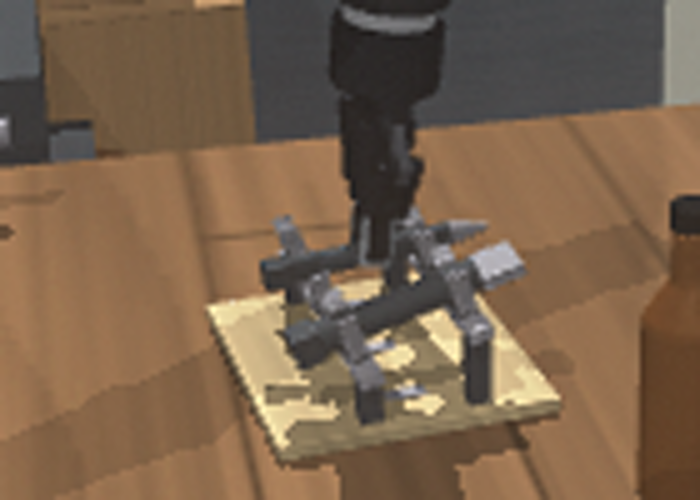

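Pivoting works again, and the tool is nearly parallel to the seated one. I'll finish the press.

Call:
{"method": "apply_moves", "body": {"increments": [6,-1.2,0,4,0,6,-1.2,0,4,0,6,0,0,2,0,6,0,0,0,0]}}

```text
t: 23.82
eef_pos: [0.5279, 0.2845, 0.0743]
tool_rot: [-0.062, -0.056, 0.996, 0.012]
contact_force: [-1.9, -0.7, -0.0]
gripper_width: 0.193
```

```bash
python3 - <<'E'
from h import *
st(); inrack("point","w12",half=9)
E
```

```text
t 23.82 p [0.5279 0.2845 0.0743] phi -173.50 tilt 7.21 w 16.416 F [-1.9 -0.7 -0. ] q1,q7 [-0.62  1.25]
x-77 n125 top 10.5  y -8.3..10.0
x-72 n364 top 10.9  y -8.3..9.8
x-67 n367 top 10.7  y -8.4..9.6
x-62 n371 top 10.8  y -8.4..9.3
x-57 n393 top 10.3  y -8.4..9.9
x-52 n347 top 10.0  y -7.6..9.5
x-47 n449 top 13.0  y -14.3..14.3
x-42 n639 top 13.1  y -14.4..14.3
x-37 n638 top 13.3  y -14.4..14.2
x-32 n567 top 13.1  y -14.4..14.4
x-27 n365 top 10.1  y -7.8..9.7
x-22 n384 top 10.1  y -7.8..9.7
x-17 n365 top 9.9  y -7.9..9.5
x-12 n400 top 10.0  y -14.3..9.3
x-7 n700 top 14.5  y -14.3..14.4
x-2 n846 top 27.2  y -14.4..14.4
x+2 n824 top 33.9  y -14.3..14.2
x+7 n613 top 32.4  y -11.2..10.4
x+12 n583 top 30.8  y -10.6..9.6
x+17 n579 top 30.0  y -10.7..9.6
x+22 n489 top 26.7  y -11.4..10.0
x+27 n415 top 9.9  y -8.2..9.2
x+32 n655 top 12.9  y -12.9..13.1
x+37 n369 top 12.7  y -12.6..12.5
xmax [39.16592434 39.19986076 39.22007604 39.29456827 39.42315139 39.42629028
 39.4984194  39.77579871] xmin [-77.43527863 -77.42883605 -77.28444233 -77.04657014 -77.03063043]
```

View pics/w12.png

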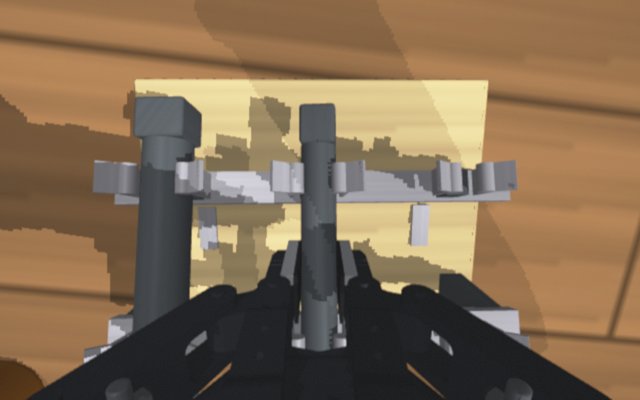

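Call:
{"method": "apply_moves", "body": {"increments": [6,0,0,2.5,0,6,0,0,2.5,0,6,0,0,0,0]}}

```text
t: 24.25
eef_pos: [0.5281, 0.2846, 0.0743]
tool_rot: [-0.061, -0.056, 0.996, 0.013]
contact_force: [-1.7, -0.3, -3.4]
gripper_width: 0.196
```

```bash
python3 - <<'E'
from h import *
st(); inrack("point",half=9)
E
```

```text
t 24.25 p [0.5281 0.2846 0.0743] phi -173.50 tilt 7.19 w 16.695 F [-1.7 -0.3 -3.4] q1,q7 [-0.62  1.25]
x-77 n116 top 10.7  y -8.2..9.5
x-72 n362 top 11.1  y -8.2..9.5
x-67 n367 top 11.2  y -8.3..9.4
x-62 n377 top 11.0  y -8.3..9.3
x-57 n391 top 10.7  y -8.3..9.9
x-52 n352 top 10.4  y -7.5..9.6
x-47 n450 top 12.9  y -14.3..14.3
x-42 n630 top 13.1  y -14.4..14.4
x-37 n646 top 13.3  y -14.4..14.3
x-32 n562 top 12.8  y -14.4..14.3
x-27 n378 top 10.3  y -7.7..9.8
x-22 n365 top 10.3  y -7.7..9.7
x-17 n386 top 10.3  y -7.8..9.5
x-12 n397 top 10.2  y -14.2..9.4
x-7 n689 top 14.3  y -14.4..14.4
x-2 n839 top 26.7  y -14.4..14.4
x+2 n831 top 33.6  y -14.3..14.3
x+7 n615 top 32.8  y -11.1..10.4
x+12 n587 top 31.1  y -10.6..9.7
x+17 n584 top 30.5  y -10.7..9.6
x+22 n505 top 26.7  y -11.4..10.1
x+27 n411 top 10.0  y -8.1..9.2
x+32 n670 top 12.8  y -12.7..13.3
x+37 n388 top 12.8  y -12.5..12.5
xmax [39.31946994 39.33469602 39.38130553 39.42809385 39.43794059 39.57801496
 39.59105853 39.78764219] xmin [-77.18804307 -77.11962941 -77.02910646 -76.95851821 -76.94182039]
```

Call:
{"method": "apply_moves", "body": {"increments": [40,0,0,0,0,40,0,0,0,0,40,0,0,0,0,40,1.5,0,-15,0,40,3,0,-30,0,40,4,0,-40,0,40,0,0,0,0]}}

```text
t: 25.18
eef_pos: [0.5326, 0.2833, 0.1648]
tool_rot: [-0.059, -0.055, 0.997, 0.014]
contact_force: [0.6, -0.5, 0.4]
gripper_width: 0.464
```

```bash
python3 - <<'E'
from h import *
st(); print(np.round(get_obs()["q"],2)); inrack("point","w13",half=9); inrack("pitcher")
im,d=read_camera("side"); cv2.imwrite("pics/s13.png",cv2.resize(im[120:200,240:350],None,fx=7,fy=7,interpolation=cv2.INTER_CUBIC))
E
```

```text
t 25.18 p [0.5326 0.2833 0.1648] phi -173.54 tilt 6.94 w 39.429 F [ 0.6 -0.5  0.4] q1,q7 [-0.63  1.23]
[-0.63  0.48  0.11  1.73 -0.15  1.03  1.23]
x-77 n44 top 10.2  y -8.4..8.6
x-72 n150 top 10.5  y -8.4..9.9
x-67 n153 top 10.8  y -8.5..9.7
x-62 n150 top 10.7  y -8.5..9.5
x-57 n161 top 10.3  y -8.6..9.7
x-52 n144 top 10.0  y -7.9..9.5
x-47 n173 top 12.6  y -13.9..14.1
x-42 n245 top 13.2  y -14.0..14.1
x-37 n244 top 13.1  y -14.0..14.0
x-32 n241 top 13.1  y -14.2..14.3
x-27 n144 top 10.1  y -8.2..9.1
x-22 n152 top 10.0  y -8.3..8.9
x-17 n144 top 10.1  y -8.3..8.8
x-12 n152 top 9.9  y -8.4..8.8
x-7 n151 top 9.8  y -8.4..8.7
x-2 n146 top 9.8  y -8.5..8.6
x+2 n160 top 9.9  y -8.5..8.5
x+7 n146 top 10.3  y -8.6..9.3
x+12 n163 top 10.1  y -8.6..9.2
x+17 n165 top 10.0  y -8.7..9.1
x+22 n157 top 10.0  y -8.8..9.0
x+27 n149 top 10.4  y -8.0..9.0
x+32 n228 top 12.8  y -14.3..14.0
x+37 n267 top 13.3  y -13.9..14.1
x+42 n272 top 13.2  y -14.0..13.9
x+47 n193 top 12.8  y -14.0..13.9
x+52 n160 top 10.0  y -8.3..8.5
x+57 n150 top 9.8  y -8.4..8.3
x+62 n136 top 9.3  y -8.4..8.3
x+67 n113 top 8.3  y
[... 726 characters left out ...]
op 13.0  y -10.0..12.1
x-12 n218 top 13.1  y -9.8..12.3
x-7 n226 top 12.9  y -11.7..12.0
x-2 n218 top 12.6  y -11.0..12.0
x+2 n212 top 12.9  y -10.5..12.1
x+7 n227 top 12.9  y -10.2..11.9
x+12 n229 top 12.9  y -10.1..12.1
x+17 n225 top 12.9  y -11.7..11.7
x+22 n228 top 12.9  y -11.0..11.8
x+27 n226 top 12.8  y -10.8..11.8
x+32 n367 top 17.2  y -22.4..22.1
x+37 n434 top 17.6  y -22.2..20.6
x+42 n412 top 17.7  y -22.3..18.3
x+47 n282 top 16.8  y -22.4..15.3
x+52 n157 top 13.0  y -11.3..6.9
x+57 n46 top 12.4  y -10.8..3.8
xmax [57.90825299 58.07710194 58.08795756 58.17550693 58.52986516 58.60712945
 58.64021667 58.7775303 ] xmin [-80.26988012 -79.8689004  -79.67614799 -79.56931851 -79.49212819]
```

View pics/w13.png

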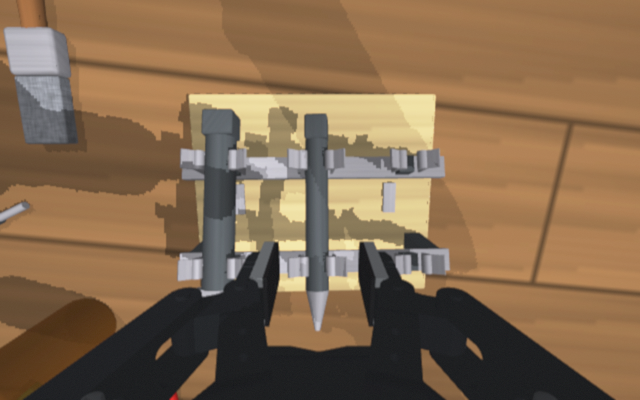

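View pics/s13.png

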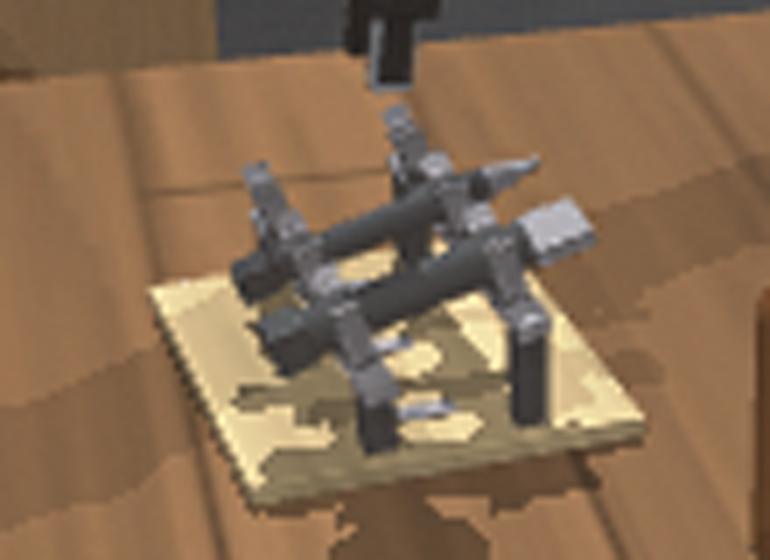

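```bash
python3 - <<'E'
from h import *
rows([.55,-.01,.20],140,40,11)
E
```

```text
len 295.6 dphi -46.49 zaxis [-0.1254  0.0179 -0.9919] per row [  1.8 -26.6   3.6]
[40, 1.6, -26.5, -4.3, 4.2, 40, -0.3, -26.5, -4.3, 4.2, 40, -2.3, -26.4, -4.3, 4.2, 40, -4.2, -26.2, -4.3, 4.2, 40, -6.2, -25.8, -4.3, 4.2, 40, -8.0, -25.3, -4.3, 4.2, 40, -9.9, -24.6, -4.3, 4.2, 40, -11.7, -23.8, -4.3, 4.2, 40, -13.4, -22.9, -4.3, 4.2, 40, -15.0, -21.9, -4.3, 4.2, 40, -16.6, -20.7, -4.3, 4.2]
```

Call:
{"method": "apply_moves", "body": {"increments": [40,2,-20,-10,0,40,1,-26,-8,4.6,40,-1,-26,-5,4.6,40,-4,-26,-4,4.6,40,-6,-26,-3,4.6,40,-8,-25,-3,4.6,40,-10,-25,-3,4.6,40,-12,-24,-3,4.6,40,-13,-23,-3,4.6,40,-15,-22,-3,4.6,40,-17,-21,-3,4.6]}}

```text
t: 26.7
eef_pos: [0.5504, -0.0251, 0.2022]
tool_rot: [-0.063, 0.366, 0.928, -0.017]
contact_force: [-0.1, -0.1, 0.9]
gripper_width: 0.467
```

```bash
python3 - <<'E'
from h import *
st(); print(np.round(get_obs()["q"],2))
rows([.61,-.073,.19],119.5,50,5)
E
```

```text
t 26.70 p [ 0.5504 -0.0251  0.2022] phi 136.78 tilt 7.47 w 39.682 F [-0.1 -0.1  0.9] q1,q7 [-0.37  0.94]
[-0.37  0.39  0.41  1.81 -0.18  1.1   0.94]
len 77.4 dphi -17.28 zaxis [-0.129   0.0153 -0.9915] per row [11.9 -9.6 -2.4]
[50, -15.4, 1.2, 0.7, 3.5, 50, -15.3, 2.2, 0.7, 3.5, 50, -15.2, 3.1, 0.7, 3.5, 50, -14.9, 4.0, 0.7, 3.5, 50, -14.7, 4.9, 0.7, 3.5]
```

Call:
{"method": "apply_moves", "body": {"increments": [50,-15.5,1,1,4,50,-15.5,2,1,4,50,-15,3,1,4,50,-15,4,1,4,50,-10,3,1,0,50,0,0,0,0]}}

```text
t: 27.45
eef_pos: [0.6053, -0.0826, 0.1899]
tool_rot: [-0.059, 0.503, 0.862, -0.026]
contact_force: [-0.3, 0.0, 0.1]
gripper_width: 0.584
```

```bash
python3 - <<'E'
from h import *
st(); print(np.round(get_obs()["q"],2)); find("drift_mid","w14",(.61,-.073))
rows([.61,-.073,.03],119.5,50,4)
E
```

```text
t 27.45 p [ 0.6053 -0.0826  0.1899] phi 119.20 tilt 7.44 w 49.679 F [-0.3  0.   0.1] q1,q7 [-0.3   0.77]
[-0.3   0.52  0.48  1.68 -0.25  1.14  0.77]
comp [ 339  103   12  154 1567] centre [ 0.608  -0.0703] size 11.9 165.8 ang 121.5 z95 0.0131
  s-85 w 11.2 mid 0.0 ztop 13.4
  s-75 w 11.3 mid -0.1 ztop 14.3
  s-65 w 11.2 mid -0.2 ztop 13.4
  s-55 w 11.2 mid -0.3 ztop 14.5
  s-45 w 11.1 mid -0.4 ztop 14.1
  s-35 w 10.0 mid -0.0 ztop 13.6
  s-25 w 11.1 mid 0.4 ztop 14.1
  s-15 w 11.0 mid 0.3 ztop 13.8
  s-5 w 10.9 mid 0.1 ztop 14.2
  s+5 w 10.9 mid -0.0 ztop 13.7
  s+15 w 10.8 mid -0.2 ztop 13.6
  s+25 w 10.7 mid -0.3 ztop 14.0
  s+35 w 10.6 mid -0.5 ztop 13.8
  s+45 w 10.6 mid -0.6 ztop 13.8
  s+55 w 10.4 mid -0.8 ztop 13.9
  s+65 w 7.3 mid -0.4 ztop 12.2
  s+75 w 7.3 mid -0.5 ztop 11.5
  s+85 w 7.2 mid -0.6 ztop 11.2
len 160.3 dphi 0.28 zaxis [-0.1289  0.0144 -0.9916] per row [  1.2   2.3 -40. ]
[50, -1.6, 6.4, 39.5, -0.1, 50, -1.6, 6.4, 39.5, -0.1, 50, -1.6, 6.4, 39.5, -0.1, 50, -1.7, 6.4, 39.5, -0.1]
```

View pics/w14.png

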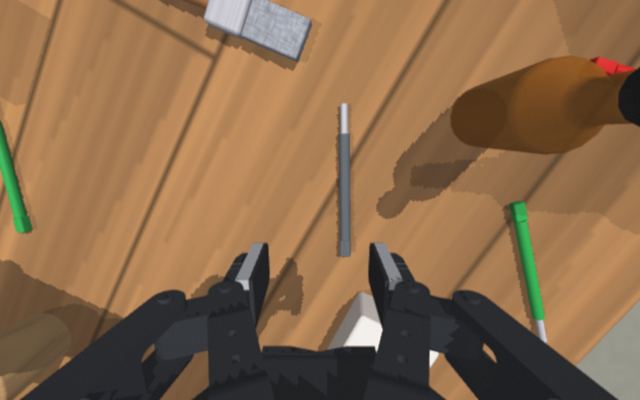

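```bash
python3 - <<'E'
from h import *
rows([.6106,-.0746,.03],121.2,40,4)
E
```

```text
len 160.2 dphi 1.98 zaxis [-0.1289  0.0144 -0.9916] per row [  1.4   1.9 -40. ]
[40, -2.1, 6.3, 39.5, -0.5, 40, -2.1, 6.3, 39.5, -0.5, 40, -2.2, 6.3, 39.5, -0.5, 40, -2.2, 6.3, 39.5, -0.5]
```

Call:
{"method": "apply_moves", "body": {"increments": [40,-3,6,39,-0.5,40,-3,6,39,-0.5,40,-3,6,39,-0.5,40,-2,6,38,-0.5,40,0,0,0,0]}}

```text
t: 28.12
eef_pos: [0.6117, -0.074, 0.031]
tool_rot: [-0.059, 0.485, 0.872, -0.023]
contact_force: [0.6, 0.9, 0.2]
gripper_width: 0.468
```

```bash
python3 - <<'E'
from h import *
st(); rows([.6106,-.0746,.004],121.2,40,3)
E
```

```text
t 28.12 p [ 0.6117 -0.074   0.031 ] phi 121.59 tilt 7.30 w 39.777 F [0.6 0.9 0.2] q1,q7 [-0.24  0.87]
len 27.1 dphi -0.39 zaxis [-0.1259  0.0175 -0.9919] per row [-0.4 -0.2 -9. ]
[40, -0.7, 0.5, 9.0, 0.1, 40, -0.7, 0.5, 9.0, 0.1, 40, -0.7, 0.5, 9.0, 0.1]
```

Call:
{"method": "apply_moves", "body": {"increments": [30,-0.7,0.5,8,0.1,30,-0.7,0.5,8,0.1,30,-0.7,0.5,7,0.1,30,0,0,0,0]}}

```text
t: 28.62
eef_pos: [0.6139, -0.0749, 0.0112]
tool_rot: [-0.056, 0.488, 0.871, -0.022]
contact_force: [0.1, 0.2, -0.0]
gripper_width: 0.351
```

```bash
python3 - <<'E'
from h import *
st(); rows([.6106,-.0746,.003],121.2,40,2)
E
```

```text
t 28.62 p [ 0.6139 -0.0749  0.0112] phi 121.30 tilt 6.93 w 29.871 F [ 0.1  0.2 -0. ] q1,q7 [-0.24  0.88]
len 8.8 dphi -0.10 zaxis [-0.1194  0.0175 -0.9927] per row [-1.7  0.2 -4.1]
[40, 0.7, -0.9, 4.3, 0.1, 40, 0.7, -0.9, 4.3, 0.1]
```

Call:
{"method": "apply_moves", "body": {"increments": [30,0.5,-1.6,4.2,0,30,0.5,-1.6,4,0,30,0,0,0,0]}}

```text
t: 29.0
eef_pos: [0.6098, -0.0759, 0.0035]
tool_rot: [-0.056, 0.488, 0.871, -0.021]
contact_force: [-0.5, -0.5, -0.7]
gripper_width: 0.354
```

```bash
python3 - <<'E'
from h import *
st(); rows([.6106,-.0746,.003],121.2,40,1)
E
```

```text
t 29.00 p [ 0.6098 -0.0759  0.0035] phi 121.29 tilt 6.88 w 30.083 F [-0.5 -0.5 -0.7] q1,q7 [-0.23  0.88]
len 1.6 dphi -0.09 zaxis [-0.1184  0.0174 -0.9928] per row [ 0.8  1.3 -0.5]
[40, 0.6, 1.4, 0.5, 0.1]
```

Call:
{"method": "apply_moves", "body": {"increments": [24,0.7,1.2,1,0,24,0,0,0,0,2,0,0,0,0,2,0,0,0,0,2,0,0,0,0], "squeeze": 25}}

```text
t: 29.62
eef_pos: [0.6106, -0.0745, 0.0027]
tool_rot: [-0.056, 0.488, 0.871, -0.021]
contact_force: [0.7, -0.7, 0.0]
gripper_width: 0.124
```

```bash
python3 - <<'E'
from h import *
st()
E
```

```text
t 29.62 p [ 0.6106 -0.0745  0.0027] phi 121.29 tilt 6.85 w 10.524 F [ 0.7 -0.7  0. ] q1,q7 [-0.23  0.88]
```

Call:
{"method": "apply_moves", "body": {"increments": [2,0,0,-10,0,2,0,0,-30,0,2,0,0,-45,0,2,0,0,-50,0,2,0,0,-30,0,2,0,0,0,0]}}

```text
t: 30.38
eef_pos: [0.6303, -0.0776, 0.1732]
tool_rot: [-0.056, 0.488, 0.871, -0.022]
contact_force: [0.8, 0.7, -1.2]
gripper_width: 0.125
```

```bash
python3 - <<'E'
from h import *
st(); print(np.round(get_obs()["q"],2)); im,d=read_camera("wrist"); cv2.imwrite("pics/w15.png",im)
im,d=read_camera("side"); cv2.imwrite("pics/s15.png",im[80:300,180:460])
rows([.5,.10,.19],60,2,8)
E
```

```text
t 30.38 p [ 0.6303 -0.0776  0.1732] phi 121.27 tilt 6.90 w 10.631 F [ 0.8  0.7 -1.2] q1,q7 [-0.29  0.81]
[-0.29  0.57  0.46  1.64 -0.27  1.12  0.81]
len 219.5 dphi -61.26 zaxis [-0.1242  0.0177 -0.9921] per row [-16.   22.1   2.5]
[2, 27.4, -2.2, -0.1, 7.7, 2, 26.8, -5.9, -0.1, 7.7, 2, 25.8, -9.4, -0.1, 7.7, 2, 24.3, -12.7, -0.1, 7.7, 2, 22.4, -15.9, -0.1, 7.7, 2, 20.1, -18.7, -0.1, 7.7, 2, 17.4, -21.2, -0.1, 7.7, 2, 14.4, -23.3, -0.1, 7.7]
```

View pics/w15.png

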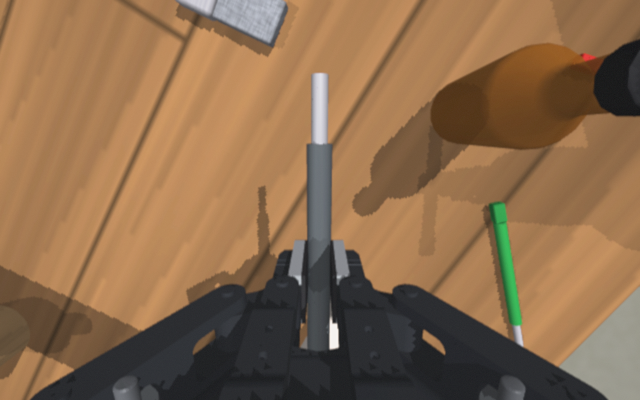

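View pics/s15.png

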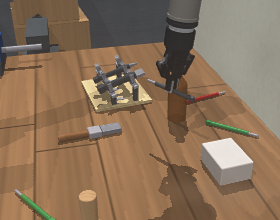

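```bash
python3 - <<'E'
from h import *
rows([.48,.08,.19],70,2,7)
E
```

```text
len 216.9 dphi -51.26 zaxis [-0.1242  0.0177 -0.9921] per row [-21.2  22.4   2.8]
[2, 30.3, -6.5, 0.2, 7.3, 2, 29.2, -10.3, 0.2, 7.3, 2, 27.7, -13.9, 0.2, 7.3, 2, 25.7, -17.3, 0.2, 7.3, 2, 23.3, -20.5, 0.2, 7.3, 2, 20.5, -23.3, 0.2, 7.3, 2, 17.3, -25.7, 0.2, 7.3]
```

Call:
{"method": "apply_moves", "body": {"increments": [2,15,-15,0,0,2,30,-8,0,7,2,29,-11,0,7,2,27,-14,0,7,2,26,-17,0,7,2,23,-20,0,7,2,20,-23,0,7,2,17,-26,0,7]}}

```text
t: 31.48
eef_pos: [0.4429, 0.0838, 0.1824]
tool_rot: [-0.048, 0.813, 0.577, -0.058]
contact_force: [0.1, 0.1, -1.4]
gripper_width: 0.128
```

```bash
python3 - <<'E'
from h import *
st(); print(np.round(get_obs()["q"],2)); 
rows([.51,.355,.18],6.5,2,12)
E
```

```text
t 31.48 p [0.4429 0.0838 0.1824] phi 70.83 tilt 8.61 w 10.875 F [ 0.1  0.1 -1.4] q1,q7 [-0.84 -0.37]
[-0.84  0.29  0.67  2.06 -0.26  1.02 -0.37]
len 279.4 dphi -64.33 zaxis [-0.1492  0.0117 -0.9887] per row [ 5.6 22.6 -0.2]
[2, 23.2, -2.2, -0.4, 5.4, 2, 22.9, -4.4, -0.4, 5.4, 2, 22.4, -6.5, -0.4, 5.4, 2, 21.7, -8.5, -0.4, 5.4, 2, 20.8, -10.5, -0.4, 5.4, 2, 19.7, -12.4, -0.4, 5.4, 2, 18.4, -14.2, -0.4, 5.4, 2, 17.0, -15.9, -0.4, 5.4, 2, 15.5, -17.4, -0.4, 5.4, 2, 13.8, -18.8, -0.4, 5.4, 2, 12.0, -20.0, -0.4, 5.4, 2, 10.0, -21.0, -0.4, 5.4]
```

Call:
{"method": "apply_moves", "body": {"increments": [2,23,-2,-1,5.6,2,23,-4,-1,5.6,2,22,-6,-1,5.6,2,22,-8,-1,5.6,2,21,-10,-1,5.6,2,20,-12,-1,5.6,2,18,-14,-1,5.6,2,17,-16,-1,5.6,2,15,-17,-1,5.6,2,14,-19,-1,5.6,2,0,0,0,0]}}

```text
t: 32.85
eef_pos: [0.4941, 0.3102, 0.1647]
tool_rot: [-0.006, 0.99, 0.112, -0.089]
contact_force: [-0.1, -0.2, -2.0]
gripper_width: 0.124
```

```bash
python3 - <<'E'
from h import *
st(); print(np.round(get_obs()["q"],2)); 
rows([.5193-.05*.257,.3583,.077+.05*.966],6.5,2,4)
E
```

```text
t 32.85 p [0.4941 0.3102 0.1647] phi 13.02 tilt 10.28 w 10.508 F [-0.1 -0.2 -2. ] q1,q7 [-1.16 -1.51]
[-1.16  0.6   0.79  1.76 -0.53  1.17 -1.51]
len 63.4 dphi -6.52 zaxis [-0.1782 -0.0084 -0.9839] per row [ 3.1 12.  -9.8]
[2, 7.3, -10.7, 9.0, 1.6, 2, 7.0, -10.9, 9.0, 1.6, 2, 6.7, -11.1, 9.0, 1.6, 2, 6.4, -11.3, 9.0, 1.6]
```

Call:
{"method": "apply_moves", "body": {"increments": [2,4,-11,6,1.6,2,4,-11,6,1.6,2,4,-11,6,1.6,2,4,-9,6,1.6,2,0,0,0,0]}}

```text
t: 33.48
eef_pos: [0.4962, 0.3548, 0.135]
tool_rot: [0.001, 0.994, 0.052, -0.092]
contact_force: [-0.1, -0.7, -1.2]
gripper_width: 0.127
```

```bash
python3 - <<'E'
from h import *
st(); print(np.round(get_obs()["q"],2)); 
rows([.5193-.05*.257,.3583,.077+.05*.966],6.5,2,4)
im,d=read_camera("side"); cv2.imwrite("pics/s16.png",cv2.resize(im[100:200,220:360],None,fx=5,fy=5,interpolation=cv2.INTER_CUBIC))
im,d=read_camera("wrist"); cv2.imwrite("pics/w16.png",im)
E
```

```text
t 33.48 p [0.4962 0.3548 0.135 ] phi 6.05 tilt 10.51 w 10.782 F [-0.1 -0.7 -1.2] q1,q7 [-1.19 -1.65]
[-1.19  0.69  0.78  1.72 -0.6   1.16 -1.65]
len 14.5 dphi 0.45 zaxis [-0.182  -0.0111 -0.9832] per row [ 2.6  0.9 -2.4]
[2, 3.0, -0.6, 1.9, -0.1, 2, 3.0, -0.6, 1.9, -0.1, 2, 3.0, -0.6, 1.9, -0.1, 2, 3.0, -0.6, 1.9, -0.1]
```

View pics/s16.png

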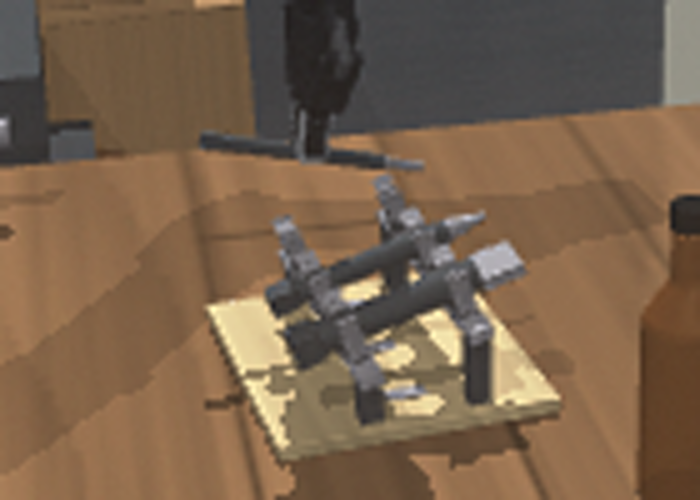

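View pics/w16.png

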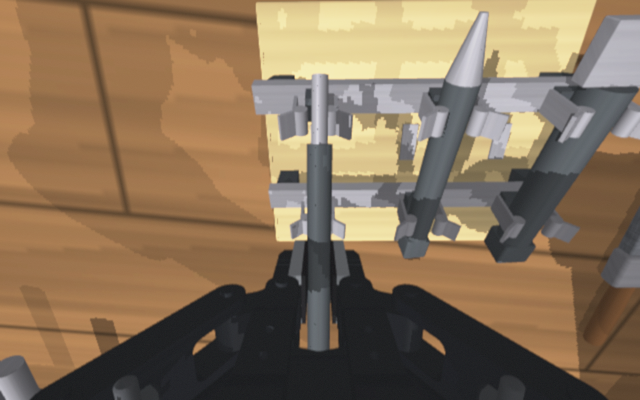

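Call:
{"method": "apply_moves", "body": {"increments": [2,4,-1,1,0,2,4,-1,1,0,2,3.5,-1,1,0,2,0,0,0,0]}}

```text
t: 34.08
eef_pos: [0.5088, 0.3569, 0.1314]
tool_rot: [0.0, 0.995, 0.051, -0.09]
contact_force: [0.2, -0.4, -1.2]
gripper_width: 0.125
```

```bash
python3 - <<'E'
from h import *
st(); 
rows([.5193-.03*.257,.3583,.077+.03*.966],6.5,2,4)
E
```

```text
t 34.08 p [0.5088 0.3569 0.1314] phi 5.91 tilt 10.38 w 10.637 F [ 0.2 -0.4 -1.2] q1,q7 [-1.17 -1.64]
len 25.6 dphi 0.59 zaxis [-0.1799 -0.0097 -0.9836] per row [ 0.7  0.3 -6.4]
[2, 1.9, -0.2, 6.1, -0.1, 2, 1.9, -0.2, 6.1, -0.1, 2, 1.9, -0.2, 6.1, -0.1, 2, 1.9, -0.2, 6.1, -0.1]
```

Call:
{"method": "apply_moves", "body": {"increments": [2,1.7,-0.4,5,-0.2,2,1.7,-0.3,5,-0.2,2,1.7,-0.3,5,-0.2,2,1.7,-0.2,5,0,2,0,0,0,0]}}

```text
t: 34.7
eef_pos: [0.5124, 0.3582, 0.1092]
tool_rot: [0.0, 0.994, 0.056, -0.09]
contact_force: [0.5, -1.3, -1.3]
gripper_width: 0.129
```

```bash
python3 - <<'E'
from h import *
st(); 
rows([.5193-.02*.257,.3583,.077+.02*.966],6.5,2,3)
E
```

```text
t 34.70 p [0.5124 0.3582 0.1092] phi 6.53 tilt 10.34 w 10.977 F [ 0.5 -1.3 -1.3] q1,q7 [-1.15 -1.62]
len 13.0 dphi -0.03 zaxis [-0.1793 -0.0102 -0.9837] per row [ 0.6  0.  -4.3]
[2, 1.4, 0.1, 4.1, 0.0, 2, 1.4, 0.1, 4.1, 0.0, 2, 1.4, 0.1, 4.1, 0.0]
```

Call:
{"method": "apply_moves", "body": {"increments": [2,1.7,0,5,0,2,1.7,0,5,0,2,1.7,0,4,0,2,0,0,0,0]}}

```text
t: 35.2
eef_pos: [0.5144, 0.3584, 0.094]
tool_rot: [-0.0, 0.994, 0.056, -0.091]
contact_force: [0.9, -0.5, 1.0]
gripper_width: 0.124
```

```bash
python3 - <<'E'
from h import *
st(); 
rows([.5193,.3583,.077],6.5,2,4)
im,d=read_camera("side"); cv2.imwrite("pics/s17.png",cv2.resize(im[100:200,220:360],None,fx=5,fy=5,interpolation=cv2.INTER_CUBIC))
E
```

```text
t 35.20 p [0.5144 0.3584 0.094 ] phi 6.52 tilt 10.43 w 10.518 F [ 0.9 -0.5  1. ] q1,q7 [-1.14 -1.6 ]
len 17.7 dphi -0.02 zaxis [-0.1808 -0.0102 -0.9835] per row [ 1.2 -0.  -4.2]
[2, 2.0, 0.2, 4.0, 0.0, 2, 2.0, 0.2, 4.0, 0.0, 2, 2.0, 0.2, 4.0, 0.0, 2, 2.0, 0.2, 4.0, 0.0]
```

View pics/s17.png

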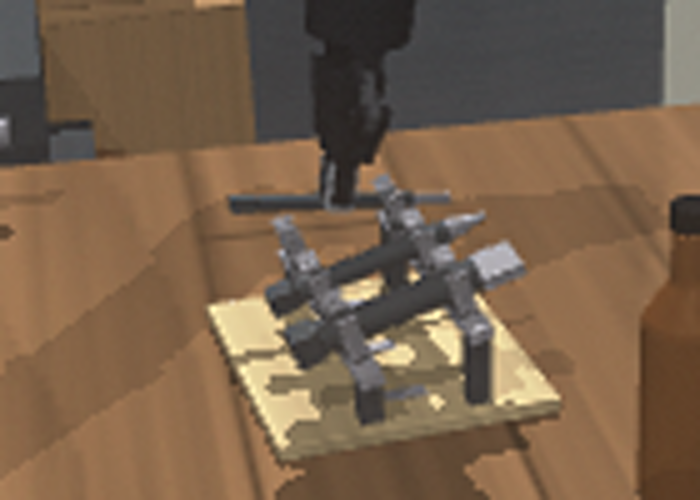

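Call:
{"method": "apply_moves", "body": {"increments": [2,2.3,0,4,0,2,2.3,0,4,0,2,2,0,4,0,2,0,0,0,0]}}

```text
t: 35.75
eef_pos: [0.5175, 0.3585, 0.0804]
tool_rot: [0.0, 0.994, 0.056, -0.093]
contact_force: [-2.1, -1.4, 0.9]
gripper_width: 0.13
```

```bash
python3 - <<'E'
from h import *
st(); 
rows([.5193,.3583,.077],6.5,2,2)
inrack("drift","w18",half=8)
im,d=read_camera("side"); cv2.imwrite("pics/s18.png",cv2.resize(im[100:200,220:360],None,fx=5,fy=5,interpolation=cv2.INTER_CUBIC))
E
```

```text
t 35.75 p [0.5175 0.3585 0.0804] phi 6.54 tilt 10.64 w 11.025 F [-2.1 -1.4  0.9] q1,q7 [-1.13 -1.59]
len 3.9 dphi -0.04 zaxis [-0.1843 -0.011  -0.9828] per row [ 0.9 -0.1 -1.7]
[2, 1.2, 0.2, 1.5, 0.0, 2, 1.2, 0.2, 1.5, 0.0]
x-72 n45 top 19.8  y -5.1..6.9
x-67 n83 top 19.6  y -5.0..6.8
x-62 n94 top 18.9  y -5.6..6.8
x-57 n124 top 18.3  y -5.6..6.7
x-52 n99 top 17.5  y -4.8..6.6
x-47 n107 top 17.0  y -6.5..8.2
x-42 n110 top 16.3  y -5.9..7.6
x-37 n122 top 15.9  y -5.8..7.4
x-32 n137 top 15.2  y -5.7..7.4
x-27 n119 top 14.7  y -5.0..6.5
x-22 n128 top 14.1  y -5.0..6.4
x-17 n132 top 13.7  y -4.8..6.3
x-12 n131 top 13.2  y -4.8..6.2
x-7 n148 top 12.6  y -4.7..6.0
x-2 n164 top 21.9  y -4.8..5.9
x+2 n208 top 32.2  y -5.0..5.9
x+7 n242 top 29.2  y -12.8..11.2
x+12 n532 top 33.8  y -12.8..12.5
x+17 n765 top 33.8  y -12.8..12.5
x+22 n814 top 31.6  y -11.6..12.3
x+27 n331 top 34.6  y -12.7..12.6
x+32 n320 top 10.8  y -12.5..12.8
x+37 n572 top 11.2  y -12.8..12.8
x+42 n648 top 11.1  y -12.7..12.8
x+47 n1110 top 10.8  y -12.7..12.7
x+52 n331 top 6.0  y -5.3..6.6
x+57 n480 top 5.2  y -5.2..6.5
x+62 n237 top 2.4  y -3.2..4.1
x+67 n267 top 2.1  y -3.1..4.4
x+72 n283 top 1.6  y -3.0..4.2
x+77 n303 top 0.9  y -3.0..4.4
x+82 n335 top 0.3  y -3.2..4.4
x+87 n312 top -0.1  y -3.2..4.2
xmax [88.30540245 88.30547122 88.34087464 88.37096444 88.40095829 88.46555576
 88.53748734 88.57416584] xmin [-74.16348067 -73.87154892 -72.96003461 -72.90895909 -72.85279119]
```

View pics/s18.png

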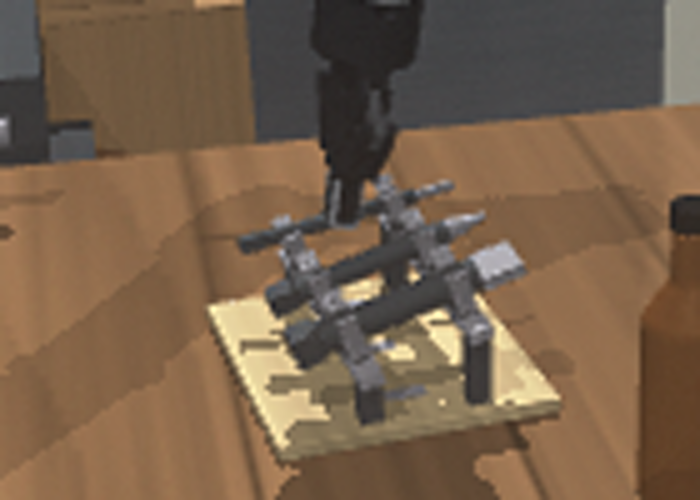

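View pics/w18.png

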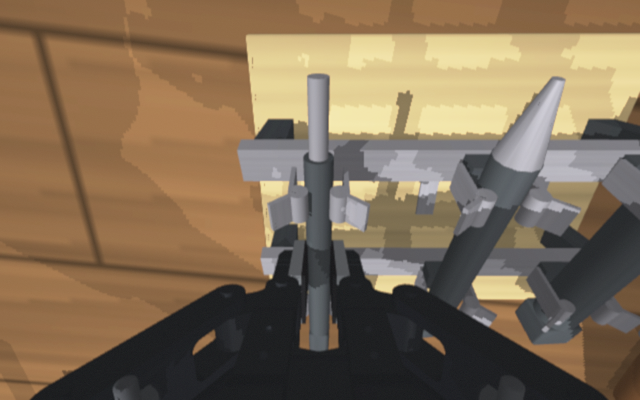

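Call:
{"method": "apply_moves", "body": {"increments": [2,1.5,0,4,0,2,1.2,0,4,0,2,0.5,0,3,0,2,0,0,0,0]}}

```text
t: 36.35
eef_pos: [0.5183, 0.3588, 0.0752]
tool_rot: [-0.002, 0.994, 0.057, -0.095]
contact_force: [-1.9, -0.9, -2.2]
gripper_width: 0.124
```

```bash
python3 - <<'E'
from h import *
st(); 
rows([.5193,.3583,.074],6.5,2,2)
inrack("drift","w19",half=8)
E
```

```text
t 36.35 p [0.5183 0.3588 0.0752] phi 6.59 tilt 10.85 w 10.559 F [-1.9 -0.9 -2.2] q1,q7 [-1.12 -1.59]
len 1.6 dphi -0.09 zaxis [-0.1881 -0.0077 -0.9821] per row [ 0.5 -0.3 -0.6]
[2, 0.6, 0.3, 0.5, 0.0, 2, 0.6, 0.3, 0.5, 0.0]
x-77 n18 top 6.9  y -4.4..6.8
x-72 n63 top 7.0  y -5.0..6.7
x-67 n67 top 7.1  y -4.9..7.2
x-62 n71 top 7.3  y -4.8..7.0
x-57 n95 top 6.9  y -4.8..7.0
x-52 n55 top 6.6  y -4.1..5.0
x-47 n90 top 10.5  y -9.2..10.5
x-42 n117 top 10.6  y -9.0..8.0
x-37 n117 top 10.3  y -6.1..7.9
x-32 n179 top 9.7  y -5.5..7.5
x-27 n97 top 6.8  y -4.9..6.8
x-22 n112 top 6.7  y -4.8..6.7
x-17 n103 top 6.7  y -4.7..6.5
x-12 n119 top 6.8  y -4.6..6.4
x-7 n125 top 6.5  y -4.5..6.2
x-2 n148 top 16.8  y -4.7..6.0
x+2 n211 top 33.6  y -6.8..7.5
x+7 n334 top 33.7  y -12.7..12.4
x+12 n639 top 31.1  y -12.8..12.7
x+17 n737 top 28.7  y -12.8..12.4
x+22 n797 top 30.2  y -12.4..12.3
x+27 n603 top 34.5  y -12.8..12.8
x+32 n354 top 32.9  y -12.8..12.8
x+37 n579 top 11.2  y -12.8..12.8
x+42 n642 top 11.1  y -12.7..12.8
x+47 n1201 top 10.9  y -12.8..12.8
x+52 n311 top 6.7  y -5.0..6.5
x+57 n505 top 6.4  y -5.3..6.6
x+62 n242 top 4.5  y -3.0..4.3
x+67 n267 top 4.6  y -2.9..4.4
x+72 n295 top 4.5  y -3.2..4.4
x+77 n330 top 4.5  y -3.1..4.2
x+82 n351 top 4.5  y -3.0..4.4
x+87 n411 top 4.5  y -3.2..4.2
xmax [88.24357045 88.26635711 88.26641781 88.31665056 88.32982138 88.37203175
 88.39476571 88.4160459 ] xmin [-77.32281836 -76.86976381 -76.6213421  -76.23403201 -76.20699117]
```

Call:
{"method": "apply_moves", "body": {"increments": [2,0,0,2.5,0,2,0,0,2,0,28,0,0,0,0,28,0,0,0,0,28,0,0,0,0,28,0,0,-15,0,28,0,0,-30,0,28,0,0,-40,0,28,0,0,-20,0,28,0,0,0,0]}}

```text
t: 37.65
eef_pos: [0.5406, 0.3607, 0.1819]
tool_rot: [-0.003, 0.994, 0.057, -0.092]
contact_force: [-0.9, -0.2, -1.1]
gripper_width: 0.325
```

```bash
python3 - <<'E'
from h import *
st(); 
for k,h in (("drift",8),("point",9),("pitcher",14)): print(k); inrack(k,"w20",half=h)
im,d=read_camera("side"); cv2.imwrite("pics/s20.png",cv2.resize(im[120:200,240:350],None,fx=7,fy=7,interpolation=cv2.INTER_CUBIC))
im,d=read_camera("scene"); cv2.imwrite("pics/sc20.png",im)
E
```

```text
t 37.65 p [0.5406 0.3607 0.1819] phi 6.63 tilt 10.57 w 27.665 F [-0.9 -0.2 -1.1] q1,q7 [-1.13 -1.65]
drift
x-77 n10 top 6.6  y -5.1..4.8
x-72 n37 top 6.9  y -5.1..6.8
x-67 n44 top 6.9  y -5.1..6.7
x-62 n44 top 6.7  y -5.0..6.6
x-57 n51 top 6.4  y -5.0..6.6
x-52 n32 top 6.4  y -3.9..5.5
x-47 n53 top 10.7  y -12.1..12.6
x-42 n98 top 10.9  y -12.0..12.6
x-37 n112 top 11.2  y -12.8..12.4
x-32 n218 top 10.5  y -12.6..12.5
x-27 n48 top 6.7  y -4.6..6.1
x-22 n51 top 6.6  y -4.6..6.1
x-17 n49 top 6.5  y -4.5..6.0
x-12 n58 top 6.3  y -4.5..6.8
x-7 n58 top 6.9  y -4.4..6.7
x-2 n57 top 6.4  y -4.4..6.6
x+2 n66 top 6.5  y -5.1..6.5
x+7 n67 top 6.6  y -5.1..6.4
x+12 n70 top 6.8  y -5.1..6.3
x+17 n72 top 6.6  y -5.0..6.2
x+22 n78 top 6.6  y -4.9..6.1
x+27 n72 top 6.6  y -4.8..6.1
x+32 n96 top 10.8  y -12.8..12.4
x+37 n189 top 11.2  y -12.8..12.2
x+42 n209 top 11.1  y -12.6..12.7
x+47 n321 top 10.9  y -12.4..12.6
x+52 n97 top 6.7  y -5.2..6.3
x+57 n139 top 6.6  y -5.2..6.3
x+62 n66 top 4.7  y -3.0..4.0
x+67 n69 top 4.6  y -3.0..4.0
x+72 n74 top 4.7  y -2.9..3.9
x+77 n81 top 4.6  y -2.9..4.5
x+82 n8
[... 2098 characters left out ...]
 12.4  y -8.5..12.4
x+17 n189 top 12.4  y -8.4..12.8
x+22 n185 top 12.4  y -8.9..12.4
x+27 n143 top 12.5  y -8.8..12.0
x+32 n200 top 16.2  y -21.7..20.0
x+37 n442 top 17.7  y -22.4..22.4
x+42 n468 top 17.6  y -22.2..22.4
x+47 n627 top 16.1  y -22.4..22.2
x+52 n242 top 12.5  y -9.0..12.0
x+57 n436 top 11.7  y -19.1..18.6
x+62 n387 top 6.5  y -18.8..18.3
x+67 n415 top 6.4  y -18.8..18.5
x+72 n429 top 6.5  y -19.6..18.3
x+77 n457 top 6.4  y -18.7..18.2
x+82 n478 top 6.7  y -19.4..18.1
x+87 n487 top 5.9  y -19.3..17.9
xmax [86.93649578 86.94369407 86.95214265 86.95942142 87.00537176 87.02347637
 87.12361024 87.42922215] xmin [-367.17073781 -366.20497205 -364.61909201 -363.04748457 -362.92565055]
```

View pics/w20.png

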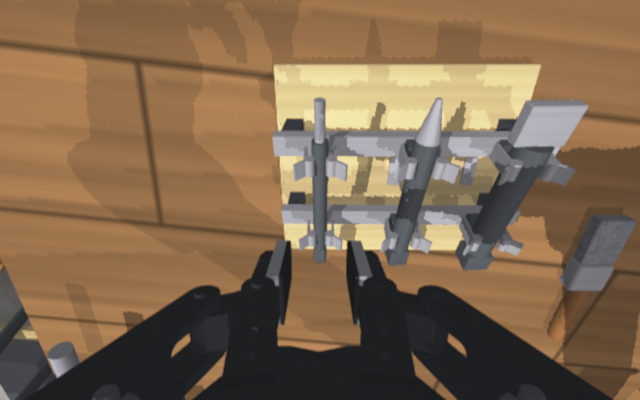

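View pics/s20.png

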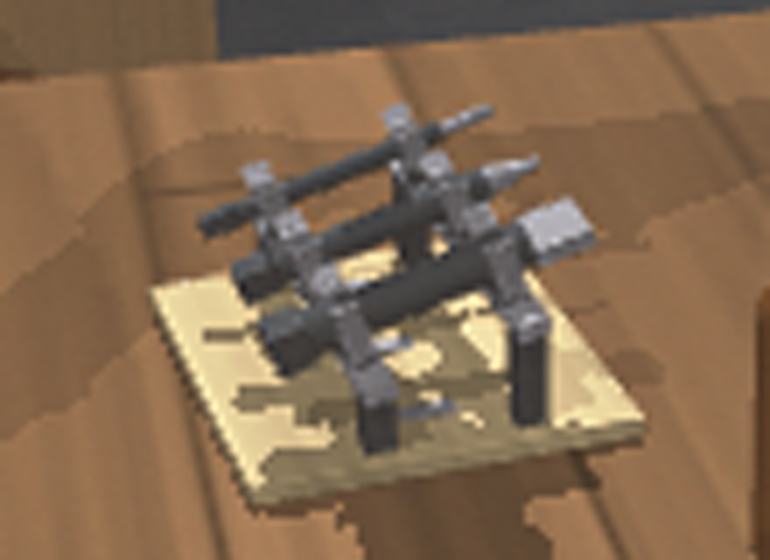

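View pics/sc20.png

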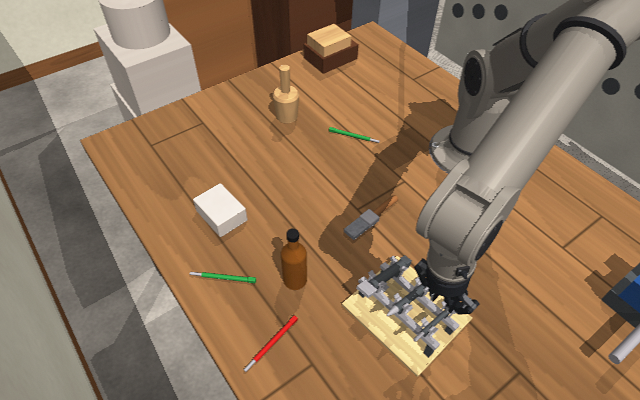

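The pictures show all three tools parallel in their clips, cutting ends up the slope. The bottle, stone and mallet are at their original pixels, the brush shows no shift, and the gripper is clear.

```bash
python3 -c "
from station import *
print(hand_in())"
```

```text
the job is handed in; nothing more can be done
None
```

All three steel tools are back on the rack and the job is handed in, about 38 s in. I pressed the pitching chisel into the widest clips, the point chisel into the middle ones and the drift punch into the narrowest, cutting ends up the slope.

**Last checks** (wrist-camera depth, all three after release):

| Tool | Top of shank above seat axis | Expected | Tip distance from seat (expected 88 mm) |
|---|---|---|---|
| Pitching chisel | 12.4 mm | 12 mm | about 87 mm |
| Point chisel | 9.4 mm | 9 mm | about 89 mm |
| Drift punch | 6.6 mm | 6 mm | 88.5 mm |

- **Seating:** each shank was level along its whole length, with the clip jaws closed over it at both ends. The point chisel read about 1 mm high in one tilted view. The seated pitching chisel read high by about the same in that view, so I took it as a camera offset.
- **Centring:** the pitching chisel sits about 1 mm short of centre. One nudge did not shift it, so I left it.
- **Wrist tilt:** the wrist drifted to about 10.5° of tilt over the run. It could not be corrected with these moves, and the tools pivoted in the fingers and seated anyway.
- **Other items:** in the last scene picture the bottle, stone, mallet, brush and look-alikes were where they started. The brush was partly in the arm's shadow. The gripper was clear of everything, and the highest force I read was about 14 N.

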